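# Load the roller channel of the marking desk and lock it

## Task

Fold both grey flaps of the channel outwards, well past upright, and lay every blue roller crosswise in its loading part, between the open end and the red line. Then take the paddle by its handle, gently roll them all with its blade into a tight row against the grey end stop (the gripper must not touch a roller past the red line), press the yellow retainer straight down with the foot of the paddle until it is fully home, and stand the paddle upright on its orange mat again. Leave the flaps open and the red case and the white box where they are.

Things in the scene. Friction and masses are not known exactly. Their poses are not given: they have to be found in the camera images.
- track: Fixed aluminium channel, 360 x 92 mm. Origin on the desk under its middle; +x runs along it from the open loading end (x = -170 mm) to the face of the grey end stop (x = 170 mm, 46 mm high). Floor 8 mm above the desk; clear width 80 mm; walls 6 mm thick, tops 24 mm above the desk. Grey posts, 56 mm high, outside the walls at x = 150 mm carry the retainer.
- track_line (a point): Middle of the channel floor at the red loading line, track x = 70 mm (red marks on both wall tops); the loading part lies between the open end and this line.
- track_stop (a point): Middle of the channel floor at the foot of the end stop's face (8 mm above the desk).
- flap_near (a joint): Hinge of the grey dust flap with a yellow edge on the +y wall of the channel (the side towards the robot). 0 = lying flat inwards over the channel, 1.57 = upright, 2.6 = folded outwards (limit). Plate 225 x 34 x 3 mm over the loading part (track x = -165 to 60 mm), hinge line at track y = 46 mm, 27 mm above the desk. Stiff, stays where left; a light push (1 to 2 N) from inside turns it.
- flap_far (a joint): Hinge of the like flap on the -y wall (the far side), hinge line at track y = -46 mm; same values. Both start ajar at 0.95 to 1.15 rad, leaving a slot of 50 mm or more between their edges over the middle of the channel.
- flap_near_edge (a point): Middle of the free edge of the flap on the side towards the robot.
- flap_far_edge (a point): Middle of the free edge of the flap on the side away from the robot.
- retainer (a joint): Yellow snap-down retainer over the channel before the end stop. 0 = raised, 0.015 m = pressed fully home. Slides straight down, resists with about 8 N, stays where left. Raised, its rubber pad leaves 57 mm above the channel floor, so rollers pass below; home, 42 mm.
- retainer_top (a point): Centre of the retainer's flat top, a plate 40 mm along the channel by 124 mm across it and 8 mm thick; 85 mm above the desk when raised, 70 mm when home. Axes as the track's.
- roller1_center (a point): Centre of blue rubber-covered roller 1, a solid cylinder 40 mm in diameter and 70 mm long, 0.12 kg, with bright ends; its own y is the roller's axis (its x and z turn as it rolls). Starts on its side on the low white riser board (top 24 mm up, rims 8 mm higher), centre 44 mm above the desk; in the channel, axis across it, the centre is 28 mm above the desk. It rolls when pushed but does not coast. It may be absent.
- roller2_center (a point): Centre of blue rubber-covered roller 2, a solid cylinder 40 mm in diameter and 70 mm long, 0.12 kg, with bright ends; its own y is the roller's axis (its x and z turn as it rolls). Starts on its side on the low white riser board (top 24 mm up, rims 8 mm higher), centre 44 mm above the desk; in the channel, axis across it, the centre is 28 mm above the desk. It rolls when pushed but does not coast. It may be absent.
- roller3_center (a point): Centre of blue rubber-covered roller 3, a solid cylinder 40 mm in diameter and 70 mm long, 0.12 kg, with bright ends; its own y is the roller's axis (its x and z turn as it rolls). Starts on its side on the low white riser board (top 24 mm up, rims 8 mm higher), centre 44 mm above the desk; in the channel, axis across it, the centre is 28 mm above the desk. It rolls when pushed but does not coast. It may be absent.
- paddle: Push paddle standing on its own foot: green weighted foot plate 64 (x) x 60 (y) x 8 mm, green upright blade 9 mm thick, 60 wide, 46 high along its front edge, black handle up to 90 mm. Origin at the centre of the flat underside, z up; the blade faces +x, its front face at x = +32 mm. 0.22 kg. Blade and foot fit between the channel walls.
- paddle_grip (a point): Middle of the free upper part of the paddle's black handle, 70 mm above the underside (at paddle x = -2 mm), a rounded square of 26 x 26 mm with its sides along the paddle's x and y; the handle ends 20 mm above this point and is clear of the 46 mm high blade. Axes as the paddle's.
- mat_top (a point): Centre of the top of the fixed orange parking mat for the paddle, 84 x 84 mm, lying on the white riser board; this point is 27 mm above the desk.
- red_case: Red bit case, 82 x 175 x 82 mm, bystander; origin under its middle.
- gift_box: White product box, 88 x 88 x 43 mm, bystander; origin under its middle.

How it is judged:
By the outcome, as a careful person would: the job done as asked, in the order asked, and still so for the second after the job is handed in, with the robot touching nothing.
Of roller1, roller2, roller3 only 2 to 3 are there at a start; the rules pass over those that are not, and their reading is None.
At some moment in a run one of paddle may be knocked a few centimetres aside while the robot is not near it.
It also fails if it takes over 208 s, if anything falls off the work surface, if the arm or the gripper's body presses on something with over 40 N, if the wrist force passes 120 N, or if a joint passes its speed limit or range.

## Robot

A 6-joint arm with a two-finger parallel gripper is mounted at the origin on a cart in front of the work surface, level with it; the furniture and walls round the work are solid. World frame = base frame: x ahead of the robot, y to its left, z up, the work surface at z = 0. Lengths are in m, angles in rad, forces in N, time in s.
With the tool pointing down it reaches from about 0.3 to 0.775 m from the base axis. Payload 14.6 kg.
Tool frame: the origin (TCP) lies between the finger pads; the fingertips stand 8 mm ahead of it and the grasp point (between the pads) lies 11 mm behind it; z points along the fingers, y is the direction in which the jaws open and shut (so a half turn about z gives the same grasp; the last joint's range is limited). The gripper opens to 94 mm and grips with 3 to 60 N. Pads are 16 mm wide; open, the fingers measure 119 mm over their backs; the gripper's body (75 mm by 177 mm) begins 78 mm behind the grasp point.
Start: joints at [1.198, 0.3, 1.521, -0, 1.321, -0.067], TCP at [0.166, 0.524, 0.213] pointing down, gripper open.
Joint ranges: [-3.03, 3.03], [-0.79, 2.21], [0.23, 2.52], [-1.04, 4.18], [0, 3.07], [-2.55, 2.55]. Speed limits (rad/s): [2.22, 2.22, 2.57, 3.14, 3.14, 3.14].

## Interface

Orientations are given as [roll, pitch, yaw] about the fixed x, y, z axes, in that order (R = Rz(yaw) Ry(pitch) Rx(roll)).
In Python, from station import ctrl, viewer, workorder gives the robot as it stands.
- The arm moves only by the tool play_rows, never from a script. Its argument "commands" is a list of rows, each an object of numbers: "dx", "dy", "dz": the shift along the tool's x, y, z in m; "ax", "ay", "az": the turn, a rotation vector about the tool's x, y, z in degrees. In form: [{"dx": .., "dy": .., "dz": .., "ax": .., "ay": .., "az": ..}, ...]. A call has exactly 5 rows; each row shifts and turns the pose as measured when the row begins, along the tool's axes as they then stand; what a row does not reach is not made up. A row lasts 1/12 s, in which the tool goes at most 41.7 mm and 7.16 degrees, less where a joint would pass 70% of its speed; a pose out of reach is approached as far as the arm can. A call with a gripper value outside its range is refused whole. "claw" is the opening, from 0 (shut) to 1 (fully open), set as the call begins (left out, the last holds). The fingers move at their own pace and stop on an object; "squeeze" is the grip in N (left out, the last holds). Time passes only in rows, so rows that do not move let the fingers close, or fill a call up. It gives the time, the measured TCP pose, the force and the opening at its end, in the units of the state.
- ctrl.get_obs(): the state, without advancing time (a new reading comes with each control period).
- viewer.camera(name): name is "side" or "top" or "wrist"; returns the picture (400x640x3 uint8, red, green, blue); there is no depth.
- viewer.camera_model(name): a dict with "K" (3x3 intrinsics, pixels), "dist_coeffs" ([k1, k2, p1, p2, k3] as OpenCV has them; the pictures are not rectified), "pose" (4x4, takes a point from camera to world coordinates); the wrist camera has in their place "T_tool_cam" (4x4, takes a point from camera to tool coordinates, whose origin is the TCP and whose axes are the flange's). Camera axes: x right, y down, z forward; pixel columns grow to the right and rows downward; lengths in m; the calibration is good to about 2 mm. A picture is of the moment at which its call begins: read the wrist's pose just before it. camera_model takes no time and is no camera call.
- workorder.hand_in(): hands the job in, once; it reports no verdict.
The state is a dict: "time_s": time; "qpos": joint angles; "joint_vel": joint speeds; "tau": joint torques, N m; "ee_pos": TCP position; "eef_rot": TCP orientation; "force": force on the tool from outside, world axes, zero at the start; "moment": the same for the moment, N m; "grip_width": finger opening in m.
Only numpy, scipy, OpenCV 4.12 (cv2) and the standard library are available. Lean on these libraries where they do the work, as an engineer would, in place of code of your own. Each camera call takes 0.05 s, during which the arm holds its last target. There are 200 camera calls.

## Working session

There is one attempt and no reset: what is moved stays moved. The work goes in short steps, Python scripts to look and compute and a tool call to move; the robot and the scene stay as the last step left them, time stands still between calls to the robot, and variables do not carry over. Pictures are saved under pics/ and viewed, about 12 in all and at most 16, crops included, and the job is handed in when it is done.

Besides the shell and the picture viewer there is one more tool, called after "Call:" in YAML: its name, and indented under it one key for each argument. play_rows: Moves the arm, as the interface text tells. Its arguments: {"type":"object","properties":{"commands":{"type":"array","items":{"type":"object","properties":{"dx":{"type":"number"},"dy":{"type":"number"},"dz":{"type":"number"},"ax":{"type":"number"},"ay":{"type":"number"},"az":{"type":"number"}}}},"claw":{"type":"number"},"squeeze":{"type":"number"}},"required":["commands"]}

```bash
ls; mkdir -p pics
cat > h.py <<'E'
import numpy as np, cv2
from scipy.spatial.transform import Rotation as R
from station import ctrl, viewer, workorder
def T_tool():
    o=ctrl.get_obs(); T=np.eye(4); T[:3,:3]=R.from_euler('xyz',o['eef_rot']).as_matrix(); T[:3,3]=o['ee_pos']; return T
def model(n):
    m=viewer.camera_model(n); K=np.array(m['K'],float); d=np.array(m['dist_coeffs'],float)
    P=np.array(m['pose']) if 'pose' in m else T_tool()@np.array(m['T_tool_cam'])
    return K,d,P
def shot(n,f,P=None):
    M=model(n); im=viewer.camera(n); cv2.imwrite('pics/'+f+'.png',im[:,:,::-1]); np.savez('pics/'+f+'.npz',K=M[0],d=M[1],P=M[2]); return im
def load(f):
    z=np.load('pics/'+f+'.npz'); return z['K'],z['d'],z['P']
def onplane(f,uv,z):
    K,d,P=load(f); p=cv2.undistortPoints(np.array(uv,float).reshape(-1,1,2),K,d).reshape(-1,2)
    r=np.c_[p,np.ones(len(p))]@P[:3,:3].T; o=P[:3,3]
    return o+r*((z-o[2])/r[:,2])[:,None]
def proj(f,X):
    K,d,P=load(f); W=np.linalg.inv(P); return cv2.projectPoints(np.array(X,float).reshape(-1,1,3),cv2.Rodrigues(W[:3,:3])[0],W[:3,3],K,d)[0].reshape(-1,2)
def tri(fs,uvs):
    A=[];b=[]
    for f,uv in zip(fs,uvs):
        K,d,P=load(f); p=cv2.undistortPoints(np.array(uv,float).reshape(1,1,2),K,d).ravel()
        r=P[:3,:3]@np.r_[p,1]; r/=np.linalg.norm(r); M=np.eye(3)-np.outer(r,r); A.append(M); b.append(M@P[:3,3])
    return np.linalg.lstsq(np.vstack(A),np.hstack(b),rcond=None)[0]
E
python3 - <<'E'
from h import *
np.set_printoptions(precision=4,suppress=True)
print(ctrl.get_obs())
a=shot('side','s0');b=shot('top','t0');c=shot('wrist','w0')
for n in('side','top','wrist'): print(n,viewer.camera_model(n))
E
```

```text
pics
{'time_s': 0.0, 'qpos': array([ 1.1984,  0.3005,  1.5216, -0.    ,  1.3207, -0.0666]), 'joint_vel': array([ 0.0008,  0.0008,  0.0002, -0.0023,  0.0005,  0.0008]), 'tau': array([ -0.0032, -53.1807, -35.273 ,   0.0707,   0.0245,  -0.0001]), 'ee_pos': array([0.1655, 0.5243, 0.2129]), 'eef_rot': array([-3.1405, -0.    ,  2.8358]), 'force': array([-0.8016,  0.0873, -0.2724]), 'moment': array([ 0.0169, -0.0058,  0.049 ]), 'grip_width': 0.09399848840402945}
side {'K': array([[377.271 ,   0.    , 313.292 ],
       [  0.    , 377.271 , 197.9819],
       [  0.    ,   0.    ,   1.    ]]), 'dist_coeffs': array([-0.0773,  0.    ,  0.    ,  0.    ,  0.    ]), 'pose': array([[-0.9958, -0.0675,  0.0618,  0.535 ],
       [-0.0888,  0.5501, -0.8304,  0.7211],
       [ 0.0221, -0.8324, -0.5538,  0.5753],
       [ 0.    ,  0.    ,  0.    ,  1.    ]])}
top {'K': array([[477.3793,   0.    , 315.0428],
       [  0.    , 477.3793, 200.1979],
       [  0.    ,   0.    ,   1.    ]]), 'dist_coeffs': array([0.0499, 0.    , 0.    , 0.    , 0.    ]), 'pose': array([[ 0.0202, -0.9855,  0.1686,  0.3892],
       [-0.9998, -0.0214, -0.0052, -0.0072],
       [ 0.0088, -0.1684, -0.9857,  1.2277],
       [ 0.    ,  0.    ,  0.    ,  1.    ]])}
wrist {'K': array([[323.908 ,   0.    , 323.7415],
       [  0.    , 323.908 , 200.3645],
       [  0.    ,   0.    ,   1.    ]]), 'dist_coeffs': array([-0.0269,  0.    ,  0.    ,  0.    ,  0.    ]), 'T_tool_cam': array([[-0.0006, -0.9665, -0.2566,  0.074 ],
       [ 1.    , -0.0008,  0.0009,  0.0008],
       [-0.0011, -0.2566,  0.9665, -0.1698],
       [ 0.    ,  0.    ,  0.    ,  1.    ]])}
```

View pics/t0.png

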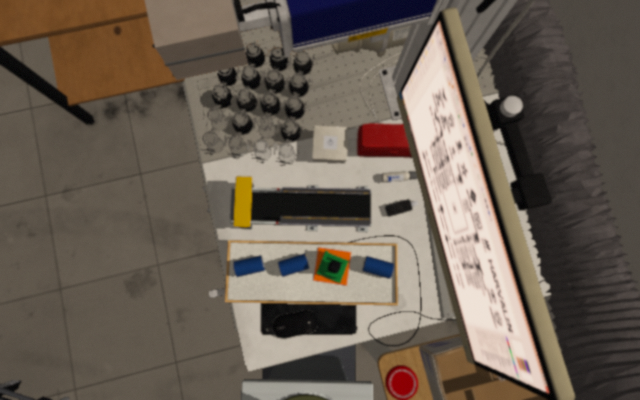

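View pics/s0.png

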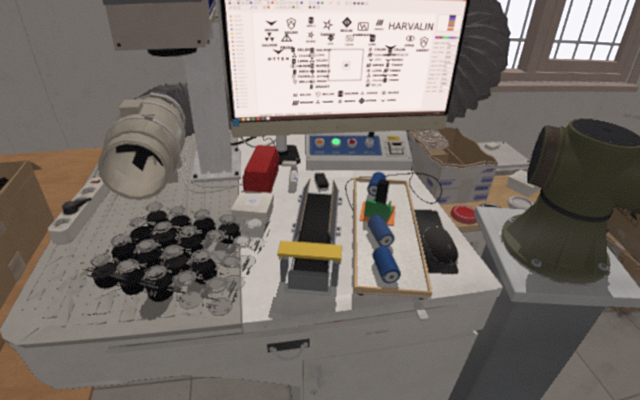

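Top view: channel runs along world y, with the yellow retainer at (243,202) and the open end at (370,207). There are 3 rollers, at (249,266), (293,265) and (378,267), and the paddle stands on its mat at (333,266). The case is at (384,140) and the box at (329,143). I'll enlarge this.

Run:
```python
import cv2
im=cv2.imread('pics/t0.png')[165:310,215:425]
cv2.imwrite('pics/t0c.png',cv2.resize(im,None,fx=3.8,fy=3.8,interpolation=cv2.INTER_CUBIC))
```

```text
(no output)
```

View pics/t0c.png

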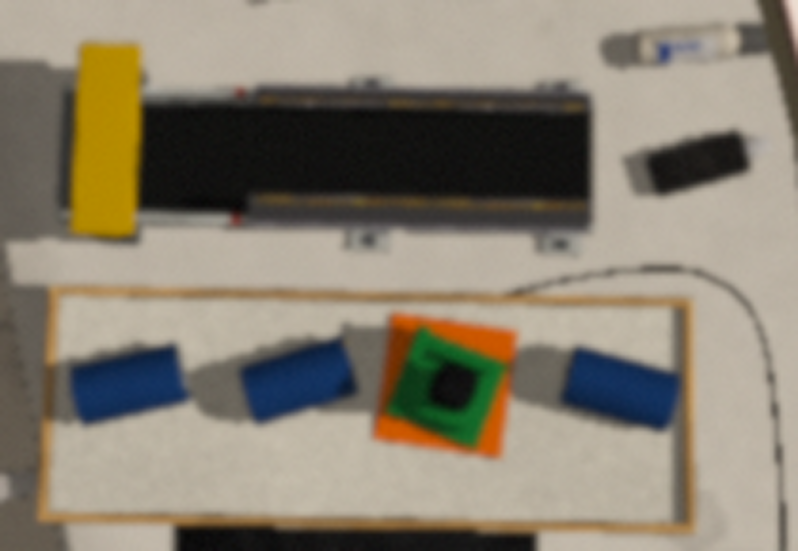

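Run:
```python
from h import *
np.set_printoptions(precision=4,suppress=True)
c=lambda *p:[(u/3.8+215,v/3.8+165) for u,v in p]
r=onplane('t0',c((80,44),(141,46),(136,236),(72,234)),.085);print('ret',r,r.mean(0))
print('red',onplane('t0',c((240,93),(237,218)),.024))
print('end',onplane('t0',c((592,93),(590,228)),.024))
r=onplane('t0',c((72,400),(84,420),(182,348),(186,400)),.044);print('r1');
for n,q in dict(r1=((78,388),(183,372)),r2=((249,392),(347,368)),r3=((572,373),(674,400))).items():
  p=onplane('t0',c(*q),.047);d=p[1]-p[0];print(n,p.mean(0),np.hypot(*d[:2]),np.degrees(np.arctan2(d[1],d[0])))
m=onplane('t0',c((392,315),(516,332),(500,456),(376,437)),.027);print('mat',m.mean(0),m)
m=onplane('t0',c((424,328),(508,362),(477,448),(390,416)),.035);print('padfoot',m.mean(0),m)
m=onplane('t0',c((455,386),),.117);print('padtop',m)
print('board',onplane('t0',c((50,290),(690,300),(692,526),(42,518)),.032))
w=cv2.imread('pics/w0.png')
```

```text
ret [[0.639  0.1807 0.085 ]
 [0.6386 0.1416 0.085 ]
 [0.5158 0.1396 0.085 ]
 [0.5163 0.1799 0.085 ]] [0.5774 0.1604 0.085 ]
red [[0.6209 0.0815 0.024 ]
 [0.536  0.0807 0.024 ]]
end [[ 0.6261 -0.1562  0.024 ]
 [ 0.5343 -0.1549  0.024 ]]
r1
r1 [0.427  0.1438 0.047 ] 0.06785428752675256 -80.29682460763543
r2 [0.4291 0.0361 0.047 ] 0.06482249002132115 -75.20294863280499
r3 [ 0.4293 -0.1733  0.047 ] 0.06748213519755046 -103.50010480190988
mat [ 0.4287 -0.0601  0.027 ] [[ 0.4734 -0.0239  0.027 ]
 [ 0.464  -0.1058  0.027 ]
 [ 0.3835 -0.0959  0.027 ]
 [ 0.394  -0.0149  0.027 ]]
padfoot [ 0.4261 -0.0622  0.035 ] [[ 0.4648 -0.0449  0.035 ]
 [ 0.4439 -0.1     0.035 ]
 [ 0.3883 -0.0804  0.035 ]
 [ 0.4075 -0.0237  0.035 ]]
padtop [[ 0.425  -0.0616  0.117 ]]
board [[ 0.485   0.2011  0.032 ]
 [ 0.4872 -0.2197  0.032 ]
 [ 0.3421 -0.2194  0.032 ]
 [ 0.3389  0.1984  0.032 ]]
```

View pics/w0.png

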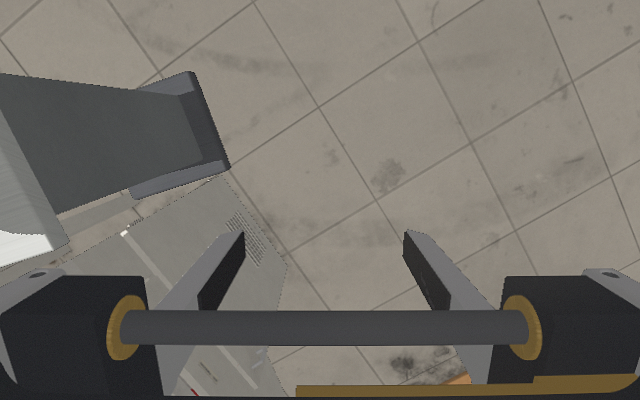

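Wrist view shows only floor and fingers, as the arm is parked. I now have the layout: track yaw ≈ 90°, centre (0.579, 0.011). I'll turn to yaw 180° and shut the claw.

Call:
play_rows:
  commands:
    - {"az":-6}
    - {"az":-6}
    - {"az":-5.5}
    - {"az":0}
    - {"az":0}
  claw: 0
  squeeze: 20

```text
validation failed for argument at $.co...
```

Call:
play_rows:
  commands:
    - {"dx":-0.024,"dy":-0.034}
    - {"dx":-0.024,"dy":-0.034}
    - {"dx":-0.024,"dy":-0.034}
    - {"dx":-0.024,"dy":-0.034}
    - {"dx":-0.024,"dy":-0.034}

```text
validation failed for argument at $.co...
```

Call:
play_rows:
  commands:
    - {"dx":-0.024,"dy":-0.034}
    - {"dx":-0.024,"dy":-0.034}
    - {"dx":-0.024,"dy":-0.034}
    - {"dx":-0.024,"dy":-0.034}
    - {"dx":-0.024,"dy":-0.034}

```text
validation failed for argument at $.co...
```

Call:
play_rows:
  commands:
    - {"dx":0,"dy":0,"dz":0,"ax":0,"ay":0,"az":-6}
    - {"dx":0,"dy":0,"dz":0,"ax":0,"ay":0,"az":-6}
    - {"dx":0,"dy":0,"dz":0,"ax":0,"ay":0,"az":-5.5}
    - {"dx":0,"dy":0,"dz":0,"ax":0,"ay":0,"az":0}
    - {"dx":0,"dy":0,"dz":0,"ax":0,"ay":0,"az":0}
  claw: 0
  squeeze: 20

```text
time_s: 0.57
ee_pos: [0.1653, 0.5238, 0.2118]
eef_rot: [-3.138, -0.001, -3.132]
force: [0.1, 0.2, -0.8]
grip_width: 0.0642
```

Call:
play_rows:
  commands:
    - {"dx":-0.024,"dy":-0.034,"dz":0,"ax":0,"ay":0,"az":0}
    - {"dx":-0.024,"dy":-0.034,"dz":0,"ax":0,"ay":0,"az":0}
    - {"dx":-0.024,"dy":-0.034,"dz":0,"ax":0,"ay":0,"az":0}
    - {"dx":-0.024,"dy":-0.034,"dz":0,"ax":0,"ay":0,"az":0}
    - {"dx":-0.024,"dy":-0.034,"dz":0,"ax":0,"ay":0,"az":0}

```text
time_s: 0.98
ee_pos: [0.2839, 0.3544, 0.2103]
eef_rot: [-3.137, -0.003, -3.14]
force: [0.6, 0.4, 0.9]
grip_width: 0.0312
```

Call:
play_rows:
  commands:
    - {"dx":-0.024,"dy":-0.034,"dz":0,"ax":0,"ay":0,"az":0}
    - {"dx":-0.024,"dy":-0.034,"dz":0,"ax":0,"ay":0,"az":0}
    - {"dx":-0.024,"dy":-0.034,"dz":0,"ax":0,"ay":0,"az":0}
    - {"dx":-0.024,"dy":-0.034,"dz":0,"ax":0,"ay":0,"az":0}
    - {"dx":-0.024,"dy":-0.034,"dz":0,"ax":0,"ay":0,"az":0}

```text
time_s: 1.4
ee_pos: [0.4012, 0.1819, 0.2115]
eef_rot: [-3.138, -0.001, 3.125]
force: [0.6, 0.7, -0.1]
grip_width: 0.0006
```

Call:
play_rows:
  commands:
    - {"dx":-0.024,"dy":-0.034,"dz":0,"ax":0,"ay":0,"az":0}
    - {"dx":-0.024,"dy":-0.034,"dz":0,"ax":0,"ay":0,"az":0}
    - {"dx":-0.024,"dy":-0.034,"dz":0,"ax":0,"ay":0,"az":0}
    - {"dx":-0.024,"dy":-0.034,"dz":0,"ax":0,"ay":0,"az":0}
    - {"dx":0,"dy":0,"dz":0,"ax":0,"ay":0,"az":0}

```text
time_s: 1.82
ee_pos: [0.4949, 0.0376, 0.2122]
eef_rot: [-3.138, 0.001, 3.102]
force: [-0.8, 0.5, 0.5]
grip_width: 0.0002
```

Run:
```python
from h import *
shot('wrist','w1')
```

```text
(no output)
```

View pics/w1.png

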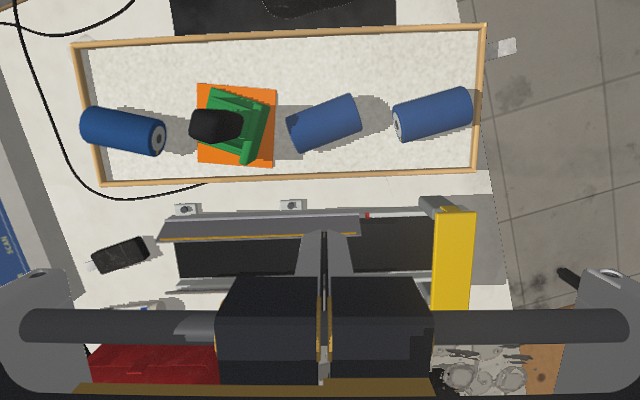

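Wrist view shows rollers at (122,131), (324,123) and (433,113). The paddle's blade is on its right (+y) side, and the near flap is ajar at (260,228). I'll triangulate roller positions from the blue masks in both views.

```bash
cat >> h.py <<'E'
def blobs(f,lo=(100,110,40),hi=(125,255,255),amin=150,roi=None):
    im=cv2.imread('pics/'+f+'.png'); h=cv2.cvtColor(im,cv2.COLOR_BGR2HSV); m=cv2.inRange(h,lo,hi)
    if roi is not None:
        k=np.zeros_like(m); x0,y0,x1,y1=roi; k[y0:y1,x0:x1]=255; m&=k
    m=cv2.morphologyEx(m,cv2.MORPH_CLOSE,np.ones((3,3)))
    out=[]
    for c in cv2.findContours(m,cv2.RETR_EXTERNAL,cv2.CHAIN_APPROX_NONE)[0]:
        if cv2.contourArea(c)>amin:
            out.append((cv2.minAreaRect(c),c))
    return sorted(out,key=lambda q:q[0][0][0])
def axis(f,rect,z):
    b=onplane(f,cv2.boxPoints(rect),z)[:,:2]; e=b[1]-b[0]; g=b[2]-b[1]
    L=e if np.hypot(*e)>np.hypot(*g) else g
    return b.mean(0),np.degrees(np.arctan2(L[1],L[0]))%180,np.hypot(*e),np.hypot(*g)
E
python3 - <<'E'
from h import *
np.set_printoptions(precision=4,suppress=True)
B={}
for f,roi in(('w1',(50,20,500,190)),('t0',(225,240,400,305))):
  B[f]=blobs(f,roi=roi)
  for r,c in B[f]: print(f,np.array(r[0]),r[1],axis(f,r,.05))
a=B['w1'];b=B['t0'][::-1]
for (r,_),(s,_) in zip(a,b): print(tri(['w1','t0'],[r[0],s[0]]))
# paddle top: orange/black checks and track features
print('redmark',onplane('w1',[(367,215)],.024))
print('mat',onplane('w1',[(198,83),(276,91),(273,167),(198,161)],.027))
E
```

```text
w1 [122.3046 130.4037] (87.51819610595703, 37.379486083984375) (array([ 0.4283, -0.1643]), np.float64(75.24744926213303), np.float64(0.0390374599752723), np.float64(0.08693846360702619))
w1 [322.788  121.1776] (35.50176239013672, 71.67076873779297) (array([0.4283, 0.0394]), np.float64(109.89754737355537), np.float64(0.07042086286090855), np.float64(0.03431783345983577))
w1 [433.4761 112.9478] (37.21482849121094, 78.75926971435547) (array([0.4244, 0.1498]), np.float64(104.98778128924944), np.float64(0.07576125707458829), np.float64(0.03673343721771104))
t0 [247.986  265.7725] (13.941289901733398, 28.25734519958496) (array([0.425 , 0.1466]), np.float64(104.09320423973767), np.float64(0.06841058175525266), np.float64(0.03390830812377525))
t0 [293.0622 264.827 ] (14.557251930236816, 27.5705509185791) (array([0.4294, 0.0369]), np.float64(108.18419318990851), np.float64(0.06726247163708031), np.float64(0.03537859582201474))
t0 [378.1604 267.1887] (28.15891456604004, 14.010775566101074) (array([ 0.4281, -0.1709]), np.float64(75.33440609464986), np.float64(0.034162145894079045), np.float64(0.0683892722941872))
[ 0.4284 -0.1729  0.0359]
[0.43   0.0391 0.0013]
[0.4242 0.1445 0.0668]
redmark [[0.5361 0.0864 0.024 ]]
mat [[ 0.3841 -0.0888  0.027 ]
 [ 0.3957 -0.008   0.027 ]
 [ 0.4755 -0.0174  0.027 ]
 [ 0.4654 -0.0999  0.027 ]]
```

Now the flaps. Go over the slot at the middle of the flaps.

Call:
play_rows:
  commands:
    - {"dx":-0.028,"dy":-0.026,"dz":0,"ax":0,"ay":0,"az":-1}
    - {"dx":-0.028,"dy":-0.026,"dz":0,"ax":0,"ay":0,"az":-1}
    - {"dx":-0.028,"dy":-0.026,"dz":0.02,"ax":0,"ay":0,"az":0}
    - {"dx":0,"dy":0,"dz":0.035,"ax":0,"ay":0,"az":0}
    - {"dx":0,"dy":0,"dz":0.03,"ax":0,"ay":0,"az":0}

```text
time_s: 2.28
ee_pos: [0.58, -0.0403, 0.1319]
eef_rot: [-3.138, 0.012, 3.127]
force: [0.7, 0.6, -0.8]
grip_width: 0.0005
```

Call:
play_rows:
  commands:
    - {"dx":0,"dy":0,"dz":0.03,"ax":0,"ay":-0.6,"az":-0.8}
    - {"dx":0,"dy":0,"dz":0.03,"ax":0,"ay":0,"az":0}
    - {"dx":0,"dy":0,"dz":0.02,"ax":0,"ay":0,"az":0}
    - {"dx":0,"dy":0,"dz":0,"ax":0,"ay":0,"az":0}
    - {"dx":0.01,"dy":0,"dz":0,"ax":0,"ay":0,"az":0}

```text
time_s: 2.7
ee_pos: [0.5683, -0.0356, 0.0424]
eef_rot: [-3.14, 0.014, 3.132]
force: [0.6, 0.4, 1.0]
grip_width: 0.0002
```

Call:
play_rows:
  commands:
    - {"dx":0.012,"dy":0,"dz":0,"ax":0,"ay":0,"az":0}
    - {"dx":0.012,"dy":0,"dz":0,"ax":0,"ay":0,"az":0}
    - {"dx":0.012,"dy":0,"dz":0,"ax":0,"ay":0,"az":0}
    - {"dx":0.008,"dy":0,"dz":0,"ax":0,"ay":0,"az":0}
    - {"dx":0,"dy":0,"dz":0,"ax":0,"ay":0,"az":0}

```text
time_s: 3.12
ee_pos: [0.5245, -0.0313, 0.0481]
eef_rot: [-3.14, 0.023, 3.127]
force: [-0.2, 0.4, -0.1]
grip_width: 0.0005
```

Call:
play_rows:
  commands:
    - {"dx":0.007,"dy":0,"dz":0,"ax":0,"ay":-0.7,"az":-0.4}
    - {"dx":0.006,"dy":0,"dz":0,"ax":0,"ay":-0.6,"az":-0.4}
    - {"dx":0,"dy":0,"dz":0,"ax":0,"ay":0,"az":0}
    - {"dx":-0.02,"dy":0,"dz":-0.025,"ax":0,"ay":0,"az":0}
    - {"dx":-0.025,"dy":0,"dz":0,"ax":0,"ay":0,"az":0}

```text
time_s: 3.53
ee_pos: [0.5582, -0.0292, 0.0827]
eef_rot: [-3.139, 0.058, 3.139]
force: [1.7, 0.8, 2.2]
grip_width: 0.0005
```

Call:
play_rows:
  commands:
    - {"dx":-0.015,"dy":0,"dz":0.022,"ax":0,"ay":0,"az":0}
    - {"dx":-0.012,"dy":0,"dz":0,"ax":0,"ay":0,"az":0}
    - {"dx":-0.012,"dy":0,"dz":0,"ax":0,"ay":0,"az":0}
    - {"dx":-0.012,"dy":0,"dz":0,"ax":0,"ay":0,"az":0}
    - {"dx":-0.012,"dy":0,"dz":0,"ax":0,"ay":0,"az":0}

```text
time_s: 3.95
ee_pos: [0.6282, -0.0274, 0.0676]
eef_rot: [-3.139, 0.057, 3.135]
force: [-0.9, -0.5, 0.4]
grip_width: 0.0004
```

Call:
play_rows:
  commands:
    - {"dx":0.024,"dy":0,"dz":0,"ax":0,"ay":1.2,"az":0}
    - {"dx":0.026,"dy":0,"dz":0,"ax":0,"ay":1.2,"az":0}
    - {"dx":0,"dy":0,"dz":0.01,"ax":0,"ay":0.8,"az":0}
    - {"dx":0,"dy":0,"dz":0.012,"ax":0,"ay":0,"az":0}
    - {"dx":0,"dy":0,"dz":0,"ax":0,"ay":0,"az":0}

```text
time_s: 4.37
ee_pos: [0.5799, -0.0253, 0.0432]
eef_rot: [-3.139, -0.003, 3.133]
force: [-0.7, 0.4, -0.3]
grip_width: 0.0005
```

Call:
play_rows:
  commands:
    - {"dx":-0.012,"dy":0,"dz":-0.002,"ax":0,"ay":0,"az":0}
    - {"dx":-0.012,"dy":0,"dz":-0.002,"ax":0,"ay":0,"az":0}
    - {"dx":-0.012,"dy":0,"dz":-0.002,"ax":0,"ay":0,"az":0}
    - {"dx":-0.012,"dy":0,"dz":-0.001,"ax":0,"ay":0,"az":0}
    - {"dx":-0.01,"dy":0,"dz":0,"ax":0,"ay":0,"az":0}

```text
time_s: 4.78
ee_pos: [0.6388, -0.0249, 0.0481]
eef_rot: [-3.14, -0.012, 3.131]
force: [-60.9, -1.7, 28.9]
grip_width: 0.0006
```

Call:
play_rows:
  commands:
    - {"dx":-0.006,"dy":0,"dz":0,"ax":0,"ay":0,"az":0}
    - {"dx":0,"dy":0,"dz":0,"ax":0,"ay":0,"az":0}
    - {"dx":0.01,"dy":0,"dz":-0.03,"ax":0,"ay":0,"az":0}
    - {"dx":0.03,"dy":0,"dz":-0.03,"ax":0,"ay":0,"az":0}
    - {"dx":0.03,"dy":0,"dz":-0.03,"ax":0,"ay":0,"az":0}

```text
time_s: 5.2
ee_pos: [0.5702, -0.0236, 0.1359]
eef_rot: [-3.141, -0.053, 3.13]
force: [-0.0, 0.4, 0.7]
grip_width: 0.0005
```

Call:
play_rows:
  commands:
    - {"dx":0.04,"dy":0.012,"dz":-0.02,"ax":0,"ay":0,"az":0}
    - {"dx":0.04,"dy":0.012,"dz":-0.01,"ax":0,"ay":0,"az":0}
    - {"dx":0.04,"dy":0.012,"dz":0,"ax":0,"ay":0,"az":0}
    - {"dx":0.025,"dy":0.012,"dz":0,"ax":0,"ay":0,"az":0}
    - {"dx":0,"dy":0,"dz":0,"ax":0,"ay":0,"az":0}
  claw: 1

```text
time_s: 5.62
ee_pos: [0.4293, 0.0257, 0.1782]
eef_rot: [-3.141, -0.042, 3.127]
force: [0.3, 0.2, -0.3]
grip_width: 0.0305
```

Run:
```python
from h import *
np.set_printoptions(precision=4,suppress=True)
a=shot('wrist','w2');s=shot('side','s2')
c=cv2.resize(s[170:300,260:400],None,fx=2.9,fy=2.9,interpolation=cv2.INTER_CUBIC)
w=cv2.resize(a,(608,380)); c=cv2.resize(c,(int(c.shape[1]*380/c.shape[0]),380))
out=np.hstack([w,c]);out=cv2.resize(out,None,fx=800/out.shape[1],fy=800/out.shape[1])
cv2.imwrite('pics/v2.png',out[:,:,::-1])
for r,cc in blobs('w2',roi=(0,0,640,320)): print(np.array(r[0]),r[1],axis('w2',r,.05))
```

```text
[125.2689 200.6439] (90.60540771484375, 39.86637496948242) (array([ 0.4272, -0.1645]), np.float64(75.6761043342873), np.float64(0.040841513485974694), np.float64(0.08527935740745983))
[337.6333 199.4281] (38.817623138427734, 75.0208511352539) (array([0.429 , 0.0395]), np.float64(108.26382294759097), np.float64(0.07048404228528116), np.float64(0.03753353805504988))
[453.0138 190.5459] (38.60040283203125, 81.51102447509766) (array([0.422 , 0.1493]), np.float64(106.29499848439183), np.float64(0.07535562491934926), np.float64(0.038143232477196))
```

View pics/v2.png

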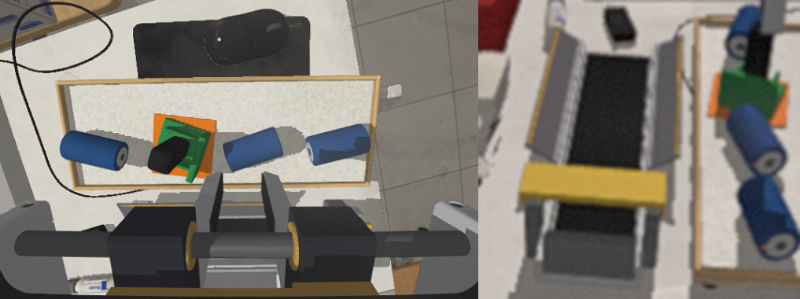

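Run:
```python
from h import *
np.set_printoptions(precision=1,suppress=True)
for a in (1.57,1.8,2,2.2,2.4,2.6):
  o=.046-.034*np.cos(a);z=.027+.034*np.sin(a)
  print(a,proj('s2',[[.579-o,.071,z],[.579-o,-.154,z],[.579+o,.071,z],[.579+o,-.154,z]]).ravel(), proj('t0',[[.579-o,-.04,z],[.579+o,-.04,z]]).ravel())
t=shot('top','t2')
im=t[185:235,270:380];out=cv2.resize(im,None,fx=7,fy=7,interpolation=cv2.INTER_CUBIC);s=cv2.imread('pics/s2.png')[180:260,270:360,::-1]
s=cv2.resize(s,None,fx=5,fy=5,interpolation=cv2.INTER_CUBIC);print(s.shape,out.shape)
cv2.imwrite('pics/v3.png',s[:,:,::-1])
```

```text
1.57 [335.4 230.3 338.8 178.2 293.7 227.2 304.7 176. ] [325.4 222.8 326.  186.1]
1.8 [338.9 230.8 341.6 178.6 290.2 227.3 301.8 176.1] [325.3 225.9 326.  183.1]
2 [341.8 231.8 344.  179.5 287.3 227.9 299.5 176.6] [325.3 228.6 326.  180.8]
2.2 [344.3 233.2 346.1 180.7 284.7 228.9 297.3 177.6] [325.2 231.2 326.  178.8]
2.4 [346.5 235.  347.8 182.3 282.5 230.3 295.5 178.9] [325.1 233.4 326.  177.2]
2.6 [348.2 237.1 349.2 184.1 280.8 232.1 294.  180.5] [325.  235.2 326.  176.1]
(400, 450, 3) (350, 770, 3)
```

View pics/v3.png

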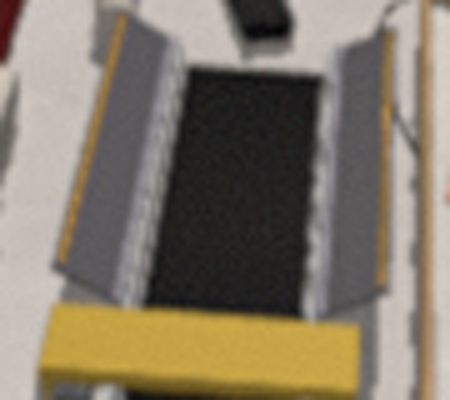

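Both flaps are at about 2.5 rad (near edge at crop (385,290), far at (55,268), matching the 2.4–2.6 predictions). Now roller 2: turn to its axis (108°).

Call:
play_rows:
  commands:
    - {"dx":0,"dy":0.013,"dz":0,"ax":0,"ay":-2.4,"az":0}
    - {"dx":0,"dy":0,"dz":0,"ax":0,"ay":0,"az":7.1}
    - {"dx":0,"dy":0,"dz":0,"ax":0,"ay":0,"az":7.1}
    - {"dx":0,"dy":0,"dz":0,"ax":0,"ay":0,"az":7.1}
    - {"dx":0,"dy":0,"dz":0,"ax":0,"ay":0,"az":7.1}

```text
time_s: 6.18
ee_pos: [0.4391, 0.036, 0.1762]
eef_rot: [-3.14, 0.001, 2.623]
force: [0.6, 0.1, -0.1]
grip_width: 0.0759
```

Call:
play_rows:
  commands:
    - {"dx":0,"dy":0,"dz":0,"ax":0,"ay":0,"az":7.1}
    - {"dx":0,"dy":0,"dz":0,"ax":0,"ay":0,"az":7.1}
    - {"dx":0,"dy":0,"dz":0,"ax":0,"ay":0,"az":7.1}
    - {"dx":0,"dy":0,"dz":0,"ax":0,"ay":0,"az":7.1}
    - {"dx":0,"dy":0,"dz":0,"ax":0,"ay":0,"az":7.1}

```text
time_s: 6.6
ee_pos: [0.4454, 0.0338, 0.1737]
eef_rot: [-3.137, -0.0, 1.998]
force: [-0.2, 0.7, 0.1]
grip_width: 0.0941
```

Call:
play_rows:
  commands:
    - {"dx":0,"dy":0,"dz":0,"ax":0,"ay":0,"az":7.1}
    - {"dx":0,"dy":0,"dz":0,"ax":0,"ay":0,"az":0}
    - {"dx":0,"dy":0,"dz":0,"ax":0,"ay":0,"az":0}
    - {"dx":0,"dy":0,"dz":0,"ax":0,"ay":0,"az":0}
    - {"dx":0,"dy":0,"dz":0,"ax":0,"ay":0,"az":0}

```text
time_s: 7.02
ee_pos: [0.4497, 0.0322, 0.1716]
eef_rot: [-3.133, -0.001, 1.875]
force: [-0.5, -0.6, 0.3]
grip_width: 0.0944
```

Run:
```python
from h import *
np.set_printoptions(precision=4,suppress=True)
shot('wrist','w3'); T=T_tool();print(T[:3,3],ctrl.get_obs()['eef_rot'])
for r,cc in blobs('w3',amin=400): print(np.array(r[0]),r[1],axis('w3',r,.047))
```

```text
[0.4496 0.0322 0.1716] [-3.133  -0.0005  1.8745]
[248.3321 362.9377] (35.05384063720703, 63.722408294677734) (array([ 0.4266, -0.1729]), np.float64(74.45936426125765), np.float64(0.08235952078192926), np.float64(0.038530334505139506))
[305.2125 184.7056] (76.91554260253906, 37.397430419921875) (array([0.43  , 0.0374]), np.float64(109.6816752090212), np.float64(0.033773614045135354), np.float64(0.0729444005864084))
[337.0536  58.1775] (41.267520904541016, 91.70561981201172) (array([0.4244, 0.1505]), np.float64(103.53155601533001), np.float64(0.07273845221053704), np.float64(0.03392449795162412))
```

```bash
cat >> h.py <<'E'
def go(x,y,z,yaw):
    T=T_tool(); D=R.from_euler('xyz',[np.pi,0,np.radians(yaw)]).as_matrix()
    d=T[:3,:3].T@(np.array([x,y,z])-T[:3,3]); w=np.degrees(R.from_matrix(T[:3,:3].T@D).as_rotvec())
    print('tool d(mm)',np.round(d*1000,1),'rot(deg)',np.round(w,1))
E
python3 -c "
from h import *
go(.4298,.0385,.1,109)"
```

```text
tool d(mm) [ 11.9 -16.4  71.8] rot(deg) [-0.5 -0.  -1.6]
```

Call:
play_rows:
  commands:
    - {"dx":0.004,"dy":-0.006,"dz":0.024,"ax":-0.5,"ay":0,"az":-0.8}
    - {"dx":0.004,"dy":-0.005,"dz":0.024,"ax":0,"ay":0,"az":-0.8}
    - {"dx":0.004,"dy":-0.005,"dz":0.024,"ax":0,"ay":0,"az":0}
    - {"dx":0,"dy":0,"dz":0,"ax":0,"ay":0,"az":0}
    - {"dx":0,"dy":0,"dz":0,"ax":0,"ay":0,"az":0}

```text
time_s: 7.48
ee_pos: [0.4315, 0.0386, 0.0989]
eef_rot: [3.138, 0.001, 1.912]
force: [0.2, 0.7, 0.0]
grip_width: 0.094
```

```bash
python3 -c "
from h import *
np.set_printoptions(precision=4,suppress=True)
shot('wrist','w4')
for r,cc in blobs('w4',amin=400): print(np.array(r[0]),r[1],axis('w4',r,.047))
go(.4298,.0385,.038,109)"
```

```text
[321.  222.5] (99.0, 52.0) (array([0.4314, 0.0364]), np.float64(110.60906971103122), np.float64(0.03602132169933695), np.float64(0.07548570981053453))
[371.72    58.8661] (59.94011306762695, 123.69200897216797) (array([0.4252, 0.1511]), np.float64(102.07146763064908), np.float64(0.07366664299959287), np.float64(0.03696089181607209))
tool d(mm) [ 0.6 -1.8 60.9] rot(deg) [0.2 0.  0.6]
```

Call:
play_rows:
  commands:
    - {"dx":0,"dy":-0.001,"dz":0.02,"ax":0,"ay":0,"az":0}
    - {"dx":0,"dy":0,"dz":0.02,"ax":0,"ay":0,"az":0}
    - {"dx":0,"dy":0,"dz":0.014,"ax":0,"ay":0,"az":0}
    - {"dx":0,"dy":0,"dz":0.005,"ax":0,"ay":0,"az":0}
    - {"dx":0,"dy":0,"dz":0,"ax":0,"ay":0,"az":0}

```text
time_s: 7.95
ee_pos: [0.4369, 0.0378, 0.0451]
eef_rot: [3.127, 0.005, 1.914]
force: [-0.6, 0.0, 0.4]
grip_width: 0.0941
```

Call:
play_rows:
  commands:
    - {"dx":0,"dy":0,"dz":0,"ax":0,"ay":0,"az":0}
    - {"dx":0,"dy":0,"dz":0,"ax":0,"ay":0,"az":0}
    - {"dx":0,"dy":0,"dz":0,"ax":0,"ay":0,"az":0}
    - {"dx":0,"dy":0,"dz":0,"ax":0,"ay":0,"az":0}
    - {"dx":0,"dy":0,"dz":0,"ax":0,"ay":0,"az":0}
  claw: 0.3
  squeeze: 15

```text
time_s: 8.37
ee_pos: [0.4397, 0.0377, 0.0496]
eef_rot: [3.121, 0.007, 1.915]
force: [0.3, -0.7, -0.4]
grip_width: 0.0642
```

Call:
play_rows:
  commands:
    - {"dx":0,"dy":0,"dz":0,"ax":0,"ay":0,"az":0}
    - {"dx":0,"dy":0,"dz":0,"ax":0,"ay":0,"az":0}
    - {"dx":0,"dy":0,"dz":0,"ax":0,"ay":0,"az":0}
    - {"dx":0,"dy":0,"dz":0,"ax":0,"ay":0,"az":0}
    - {"dx":0,"dy":0,"dz":0,"ax":0,"ay":0,"az":0}

```text
time_s: 8.78
ee_pos: [0.44, 0.0377, 0.0503]
eef_rot: [3.12, 0.007, 1.915]
force: [-0.3, -1.2, 0.1]
grip_width: 0.0396
```

Call:
play_rows:
  commands:
    - {"dx":0,"dy":0,"dz":0,"ax":0,"ay":0,"az":0}
    - {"dx":0,"dy":0,"dz":0,"ax":0,"ay":0,"az":0}
    - {"dx":0.001,"dy":-0.004,"dz":0.005,"ax":0.6,"ay":0,"az":0}
    - {"dx":0.001,"dy":-0.004,"dz":0.005,"ax":0.6,"ay":0,"az":0}
    - {"dx":0,"dy":-0.001,"dz":0.003,"ax":0,"ay":0,"az":0}
  claw: 0.65

```text
time_s: 9.2
ee_pos: [0.4304, 0.0364, 0.0364]
eef_rot: [-3.141, 0.007, 1.915]
force: [-0.6, 0.1, -0.4]
grip_width: 0.0608
```

```bash
python3 -c "
from h import *
print(ctrl.get_obs()['joint_vel'])
go(.431,.0375,.037,109.5)"
```

```text
[-0.01046756  0.05087239  0.05299954  0.00250801 -0.11062378 -0.01276883]
tool d(mm) [ 0.8  0.9 -0.6] rot(deg) [-0.   0.4  0.2]
```

Call:
play_rows:
  commands:
    - {"dx":0,"dy":0,"dz":0,"ax":0,"ay":0,"az":0}
    - {"dx":0,"dy":0,"dz":0,"ax":0,"ay":0,"az":0}
    - {"dx":0,"dy":0,"dz":0,"ax":0,"ay":0,"az":0}
    - {"dx":0,"dy":0,"dz":0,"ax":0,"ay":0,"az":0}
    - {"dx":0,"dy":0,"dz":0,"ax":0,"ay":0,"az":0}
  claw: 0.2

```text
time_s: 9.62
ee_pos: [0.4295, 0.0364, 0.0352]
eef_rot: [-3.139, 0.007, 1.915]
force: [-0.1, -1.0, -1.6]
grip_width: 0.0399
```

Call:
play_rows:
  commands:
    - {"dx":0,"dy":0,"dz":-0.03,"ax":0,"ay":0,"az":0}
    - {"dx":0,"dy":0,"dz":-0.035,"ax":0,"ay":0,"az":0}
    - {"dx":0,"dy":0,"dz":-0.03,"ax":0,"ay":0,"az":-7}
    - {"dx":0,"dy":0,"dz":0,"ax":0,"ay":0,"az":-7}
    - {"dx":0,"dy":0,"dz":0,"ax":0,"ay":0,"az":-7}

```text
time_s: 10.03
ee_pos: [0.4285, 0.0371, 0.1338]
eef_rot: [-3.134, 0.003, 2.287]
force: [-0.3, 0.6, -1.5]
grip_width: 0.0399
```

Call:
play_rows:
  commands:
    - {"dx":0,"dy":0,"dz":0,"ax":0,"ay":0,"az":-7}
    - {"dx":0,"dy":0,"dz":0,"ax":0,"ay":0,"az":-7}
    - {"dx":0,"dy":0,"dz":0,"ax":0,"ay":0,"az":-7}
    - {"dx":0,"dy":0,"dz":0,"ax":0,"ay":0,"az":-7}
    - {"dx":0,"dy":0,"dz":0,"ax":0,"ay":0,"az":-7}

```text
time_s: 10.45
ee_pos: [0.4291, 0.0371, 0.1358]
eef_rot: [-3.135, 0.001, 2.913]
force: [-0.3, -0.2, -0.4]
grip_width: 0.0397
```

Call:
play_rows:
  commands:
    - {"dx":0,"dy":0,"dz":0,"ax":0,"ay":0,"az":-7}
    - {"dx":0,"dy":0,"dz":0,"ax":0,"ay":0,"az":-7}
    - {"dx":-0.03,"dy":0,"dz":0,"ax":0,"ay":0,"az":0}
    - {"dx":-0.04,"dy":0,"dz":0,"ax":0,"ay":0,"az":0}
    - {"dx":-0.04,"dy":0,"dz":0,"ax":0,"ay":0,"az":0}

```text
time_s: 10.87
ee_pos: [0.5375, 0.0404, 0.1363]
eef_rot: [-3.135, -0.002, -3.11]
force: [0.1, -0.7, -0.0]
grip_width: 0.0395
```

```bash
python3 -c "
from h import *
print(ctrl.get_obs()['joint_vel'])
go(.579,.051,.1,180.4)"
```

```text
[ 0.01844787  1.01577212 -1.37885041  0.00209789  0.3432812   0.01593418]
tool d(mm) [-41.9   9.6  36.1] rot(deg) [-0.4 -0.1  1.4]
```

Call:
play_rows:
  commands:
    - {"dx":-0.02,"dy":0.005,"dz":0.01,"ax":-0.4,"ay":0,"az":1.4}
    - {"dx":-0.015,"dy":0.004,"dz":0.01,"ax":0,"ay":0,"az":0}
    - {"dx":0,"dy":0,"dz":0.01,"ax":0,"ay":0,"az":0}
    - {"dx":0,"dy":0,"dz":0,"ax":0,"ay":0,"az":0}
    - {"dx":0,"dy":0,"dz":0,"ax":0,"ay":0,"az":0}

```text
time_s: 11.28
ee_pos: [0.5784, 0.0502, 0.1034]
eef_rot: [3.141, -0.001, -3.136]
force: [0.4, 0.9, -0.8]
grip_width: 0.0397
```

```bash
python3 -c "
from h import *
shot('wrist','w5')
go(.579,.051,.022,180.4)"
```

```text
tool d(mm) [-1.   0.8 81.3] rot(deg) [ 0.  -0.1 -0.1]
```

View pics/w5.png

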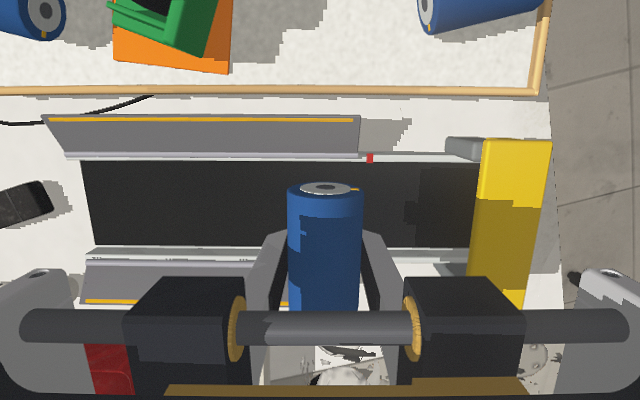

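Roller 2 is held crosswise over the channel. Red mark is at (369,158), near wall at row 158, far wall at row 248. I'll refine the wall positions from here.

```bash
python3 -c "
from h import *
np.set_printoptions(precision=4,suppress=True)
print(onplane('w5',[(369,158),(450,161),(420,153),(425,252),(440,248)],.024))
print(onplane('w5',[(90,162),(440,164),(95,247),(430,249)],.008))
print('ret',onplane('w5',[(485,140),(551,139),(512,303)],.085))"
```

```text
[[0.5369 0.0857 0.024 ]
 [0.5388 0.1487 0.024 ]
 [0.5328 0.1249 0.024 ]
 [0.615  0.1358 0.024 ]
 [0.6114 0.148  0.024 ]]
[[ 0.543  -0.1438  0.008 ]
 [ 0.5435  0.147   0.008 ]
 [ 0.6192 -0.153   0.008 ]
 [ 0.6192  0.1454  0.008 ]]
ret [[0.5182 0.1438 0.085 ]
 [0.5172 0.1828 0.085 ]
 [0.6247 0.1766 0.085 ]]
```

Call:
play_rows:
  commands:
    - {"dx":-0.0015,"dy":0.002,"dz":0.025,"ax":0,"ay":0,"az":0}
    - {"dx":0,"dy":0,"dz":0.025,"ax":0,"ay":0,"az":0}
    - {"dx":0,"dy":0,"dz":0.015,"ax":0,"ay":0,"az":0}
    - {"dx":0,"dy":0,"dz":0.005,"ax":0,"ay":0,"az":0}
    - {"dx":0,"dy":0,"dz":0,"ax":0,"ay":0,"az":0}

```text
time_s: 11.75
ee_pos: [0.5787, 0.0517, 0.0364]
eef_rot: [3.142, 0.005, -3.136]
force: [-0.7, 0.0, -1.3]
grip_width: 0.0399
```

```bash
python3 -c "
from h import *
go(.58,.052,.021,180.4)"
```

```text
tool d(mm) [-1.2  0.3 15.4] rot(deg) [ 0.   0.3 -0.1]
```

Call:
play_rows:
  commands:
    - {"dx":-0.001,"dy":0,"dz":0.006,"ax":0,"ay":0,"az":0}
    - {"dx":0,"dy":0,"dz":0.005,"ax":0,"ay":0,"az":0}
    - {"dx":0,"dy":0,"dz":0.003,"ax":0,"ay":0,"az":0}
    - {"dx":0,"dy":0,"dz":0,"ax":0,"ay":0,"az":0}
    - {"dx":0,"dy":0,"dz":0,"ax":0,"ay":0,"az":0}

```text
time_s: 12.17
ee_pos: [0.5811, 0.0515, 0.0256]
eef_rot: [3.141, 0.01, -3.136]
force: [0.1, -1.0, -0.8]
grip_width: 0.0397
```

Call:
play_rows:
  commands:
    - {"dx":0,"dy":0,"dz":0.004,"ax":0,"ay":0.3,"az":0}
    - {"dx":0,"dy":0,"dz":0.002,"ax":0,"ay":0,"az":0}
    - {"dx":0,"dy":0,"dz":0.001,"ax":0,"ay":0,"az":0}
    - {"dx":0,"dy":0,"dz":0,"ax":0,"ay":0,"az":0}
    - {"dx":0,"dy":0,"dz":0,"ax":0,"ay":0,"az":0}

```text
time_s: 12.58
ee_pos: [0.5818, 0.0515, 0.0191]
eef_rot: [3.141, 0.006, -3.136]
force: [-0.8, -0.5, 0.1]
grip_width: 0.0396
```

Call:
play_rows:
  commands:
    - {"dx":0,"dy":0,"dz":0,"ax":0,"ay":0,"az":0}
    - {"dx":0,"dy":0,"dz":0,"ax":0,"ay":0,"az":0}
    - {"dx":0,"dy":0,"dz":0,"ax":0,"ay":0,"az":0}
    - {"dx":0,"dy":0,"dz":0,"ax":0,"ay":0,"az":0}
    - {"dx":0,"dy":0,"dz":0,"ax":0,"ay":0,"az":0}
  claw: 0.6

```text
time_s: 13.0
ee_pos: [0.582, 0.0516, 0.0193]
eef_rot: [3.141, 0.007, -3.136]
force: [-0.3, -0.4, -0.3]
grip_width: 0.0562
```

Call:
play_rows:
  commands:
    - {"dx":0,"dy":0,"dz":-0.01,"ax":0,"ay":0,"az":0}
    - {"dx":0,"dy":0,"dz":-0.025,"ax":0,"ay":0,"az":0}
    - {"dx":0,"dy":0,"dz":-0.035,"ax":0,"ay":0,"az":0}
    - {"dx":0,"dy":0,"dz":-0.035,"ax":0,"ay":0,"az":0}
    - {"dx":0.035,"dy":0.015,"dz":0,"ax":0,"ay":0,"az":0}

```text
time_s: 13.42
ee_pos: [0.5485, 0.0649, 0.13]
eef_rot: [3.141, 0.006, -3.138]
force: [1.0, 0.4, 0.6]
grip_width: 0.0566
```

Call:
play_rows:
  commands:
    - {"dx":0.03,"dy":0.021,"dz":0,"ax":0,"ay":0,"az":0}
    - {"dx":0.03,"dy":0.021,"dz":0,"ax":0,"ay":0,"az":0}
    - {"dx":0.03,"dy":0.02,"dz":0,"ax":0,"ay":0,"az":0}
    - {"dx":0.028,"dy":0.018,"dz":0,"ax":0,"ay":0,"az":0}
    - {"dx":0,"dy":0,"dz":0,"ax":0,"ay":0,"az":7}
  claw: 1

```text
time_s: 13.83
ee_pos: [0.4231, 0.1477, 0.1351]
eef_rot: [3.138, 0.014, 3.023]
force: [-0.5, 0.2, 0.6]
grip_width: 0.0861
```

Call:
play_rows:
  commands:
    - {"dx":0,"dy":0,"dz":0,"ax":0,"ay":0,"az":7}
    - {"dx":0,"dy":0,"dz":0,"ax":0,"ay":0,"az":7}
    - {"dx":0,"dy":0,"dz":0,"ax":0,"ay":0,"az":7}
    - {"dx":0,"dy":0,"dz":0,"ax":0,"ay":0,"az":7}
    - {"dx":0,"dy":0,"dz":0,"ax":0,"ay":0,"az":7}

```text
time_s: 14.25
ee_pos: [0.4215, 0.1496, 0.1401]
eef_rot: [3.125, 0.012, 2.395]
force: [-0.4, -0.0, 0.0]
grip_width: 0.094
```

Call:
play_rows:
  commands:
    - {"dx":0,"dy":0,"dz":0,"ax":0,"ay":0,"az":7}
    - {"dx":0,"dy":0,"dz":0,"ax":0,"ay":0,"az":7}
    - {"dx":0,"dy":0,"dz":0,"ax":0,"ay":0,"az":7}
    - {"dx":0,"dy":0,"dz":0,"ax":0,"ay":0,"az":7}
    - {"dx":0,"dy":0,"dz":0,"ax":0,"ay":0,"az":7}

```text
time_s: 14.67
ee_pos: [0.4218, 0.1498, 0.1443]
eef_rot: [3.117, 0.0, 1.77]
force: [0.9, 0.9, 0.2]
grip_width: 0.0941
```

Call:
play_rows:
  commands:
    - {"dx":0,"dy":0,"dz":0,"ax":0,"ay":0,"az":0}
    - {"dx":0,"dy":0,"dz":0,"ax":0,"ay":0,"az":0}
    - {"dx":0,"dy":0,"dz":0,"ax":0,"ay":0,"az":0}
    - {"dx":0,"dy":0,"dz":0,"ax":0,"ay":0,"az":0}
    - {"dx":0,"dy":0,"dz":0,"ax":0,"ay":0,"az":0}

```text
time_s: 15.08
ee_pos: [0.4219, 0.1498, 0.1465]
eef_rot: [3.114, 0.0, 1.776]
force: [-0.5, 0.4, 0.7]
grip_width: 0.0939
```

Run:
```python
from h import *
np.set_printoptions(precision=4,suppress=True)
shot('wrist','w6'); 
for r,cc in blobs('w6',amin=400): print(np.array(r[0]),r[1],axis('w6',r,.047))
go(.4245,.150,.04,103)
```

```text
[321.982  207.3793] (83.39237213134766, 42.88151931762695) (array([0.4248, 0.1464]), np.float64(103.53193325597094), np.float64(0.03588284345877039), np.float64(0.07532383373839352))
tool d(mm) [ -0.3  -0.4 106.5] rot(deg) [ 1.6  0.  -1.2]
```

Call:
play_rows:
  commands:
    - {"dx":-0.001,"dy":0,"dz":0.025,"ax":0.8,"ay":0,"az":-0.8}
    - {"dx":-0.001,"dy":0,"dz":0.025,"ax":0.8,"ay":0,"az":-0.8}
    - {"dx":0,"dy":0,"dz":0.025,"ax":0,"ay":0,"az":0}
    - {"dx":0,"dy":0,"dz":0.015,"ax":0,"ay":0,"az":0}
    - {"dx":0,"dy":0,"dz":0.006,"ax":0,"ay":0,"az":0}

```text
time_s: 15.55
ee_pos: [0.4252, 0.1485, 0.0492]
eef_rot: [3.137, 0.0, 1.812]
force: [0.3, -0.0, -0.6]
grip_width: 0.0942
```

```bash
python3 -c "
from h import *
go(.4247,.1483,.037,103.5)"
```

```text
tool d(mm) [-0.  -0.6 12.2] rot(deg) [0.3 0.  0.3]
```

Call:
play_rows:
  commands:
    - {"dx":0,"dy":0,"dz":0.007,"ax":0,"ay":0,"az":0}
    - {"dx":0,"dy":-0.001,"dz":0.006,"ax":0,"ay":0,"az":0}
    - {"dx":0,"dy":-0.001,"dz":0.004,"ax":0,"ay":0,"az":0}
    - {"dx":0,"dy":0,"dz":0.001,"ax":0,"ay":0,"az":0}
    - {"dx":0,"dy":0,"dz":0,"ax":0,"ay":0,"az":0}
  claw: 0.6

```text
time_s: 15.97
ee_pos: [0.4236, 0.1482, 0.0329]
eef_rot: [3.137, 0.0, 1.814]
force: [0.3, 0.4, -0.2]
grip_width: 0.064
```

Call:
play_rows:
  commands:
    - {"dx":0,"dy":0,"dz":0,"ax":0,"ay":0,"az":0}
    - {"dx":0,"dy":0,"dz":0,"ax":0,"ay":0,"az":0}
    - {"dx":0,"dy":0,"dz":0,"ax":0,"ay":0,"az":0}
    - {"dx":0,"dy":0,"dz":0,"ax":0,"ay":0,"az":0}
    - {"dx":0,"dy":0,"dz":0,"ax":0,"ay":0,"az":0}
  claw: 0.2

```text
time_s: 16.38
ee_pos: [0.4247, 0.1486, 0.0345]
eef_rot: [3.133, 0.0, 1.815]
force: [1.1, 0.8, -0.9]
grip_width: 0.0398
```

Call:
play_rows:
  commands:
    - {"dx":0,"dy":0,"dz":-0.03,"ax":0,"ay":0,"az":0}
    - {"dx":0,"dy":0,"dz":-0.035,"ax":0,"ay":0,"az":0}
    - {"dx":0,"dy":0,"dz":-0.03,"ax":0.5,"ay":0,"az":-7}
    - {"dx":0,"dy":0,"dz":0,"ax":0,"ay":0,"az":-7}
    - {"dx":0,"dy":0,"dz":0,"ax":0,"ay":0,"az":-7}

```text
time_s: 16.8
ee_pos: [0.4225, 0.148, 0.1323]
eef_rot: [-3.136, -0.001, 2.187]
force: [0.0, 0.2, -1.9]
grip_width: 0.0396
```

Call:
play_rows:
  commands:
    - {"dx":0,"dy":0,"dz":0,"ax":0,"ay":0,"az":-7}
    - {"dx":0,"dy":0,"dz":0,"ax":0,"ay":0,"az":-7}
    - {"dx":0,"dy":0,"dz":0,"ax":0,"ay":0,"az":-7}
    - {"dx":0,"dy":0,"dz":0,"ax":0,"ay":0,"az":-7}
    - {"dx":0,"dy":0,"dz":0,"ax":0,"ay":0,"az":-7}

```text
time_s: 17.22
ee_pos: [0.4226, 0.148, 0.1332]
eef_rot: [-3.139, -0.003, 2.813]
force: [-0.6, -0.4, -1.3]
grip_width: 0.0393
```

Call:
play_rows:
  commands:
    - {"dx":0,"dy":0,"dz":0,"ax":0,"ay":0,"az":-7}
    - {"dx":0,"dy":0,"dz":0,"ax":0,"ay":0,"az":-5}
    - {"dx":-0.028,"dy":-0.028,"dz":0,"ax":0,"ay":0,"az":0}
    - {"dx":-0.028,"dy":-0.028,"dz":0,"ax":0,"ay":0,"az":0}
    - {"dx":-0.028,"dy":-0.028,"dz":0,"ax":0,"ay":0,"az":0}

```text
time_s: 17.63
ee_pos: [0.4962, 0.0575, 0.1325]
eef_rot: [-3.14, -0.006, 3.048]
force: [0.9, 1.2, -1.4]
grip_width: 0.0394
```

Call:
play_rows:
  commands:
    - {"dx":-0.028,"dy":-0.028,"dz":0,"ax":0,"ay":0,"az":0}
    - {"dx":-0.028,"dy":-0.028,"dz":0,"ax":0,"ay":0,"az":0}
    - {"dx":-0.005,"dy":-0.01,"dz":0,"ax":0,"ay":0,"az":0}
    - {"dx":0,"dy":0,"dz":0,"ax":0,"ay":0,"az":0}
    - {"dx":0,"dy":0,"dz":0,"ax":0,"ay":0,"az":0}

```text
time_s: 18.05
ee_pos: [0.5549, -0.0231, 0.1302]
eef_rot: [-3.139, -0.007, 3.043]
force: [-0.8, 0.4, -0.4]
grip_width: 0.0401
```

```bash
python3 -c "
from h import *
go(.581,-.008,.021,180.4)"
```

```text
tool d(mm) [-25.3  17.8 109. ] rot(deg) [-0.1 -0.4 -6. ]
```

Call:
play_rows:
  commands:
    - {"dx":-0.012,"dy":0.009,"dz":0.015,"ax":0,"ay":-0.4,"az":-3}
    - {"dx":-0.012,"dy":0.007,"dz":0.025,"ax":0,"ay":0,"az":-3}
    - {"dx":0,"dy":0,"dz":0.025,"ax":0,"ay":0,"az":0}
    - {"dx":0,"dy":0,"dz":0.01,"ax":0,"ay":0,"az":0}
    - {"dx":0,"dy":0,"dz":0,"ax":0,"ay":0,"az":0}

```text
time_s: 18.47
ee_pos: [0.5786, -0.003, 0.0541]
eef_rot: [-3.14, 0.001, -3.127]
force: [0.3, 1.1, -0.3]
grip_width: 0.0394
```

```bash
python3 -c "
from h import *
go(.581,-.008,.020,180.4)"
```

```text
tool d(mm) [-2.3 -5.  34.1] rot(deg) [-0.1  0.1  0.5]
```

Call:
play_rows:
  commands:
    - {"dx":-0.002,"dy":-0.003,"dz":0.01,"ax":0,"ay":0,"az":0.5}
    - {"dx":0,"dy":-0.002,"dz":0.01,"ax":0,"ay":0,"az":0}
    - {"dx":0,"dy":0,"dz":0.007,"ax":0,"ay":0,"az":0}
    - {"dx":0,"dy":0,"dz":0.004,"ax":0,"ay":0,"az":0}
    - {"dx":0,"dy":0,"dz":0.002,"ax":0,"ay":0,"az":0}

```text
time_s: 18.88
ee_pos: [0.5812, -0.0072, 0.022]
eef_rot: [-3.14, 0.005, -3.136]
force: [-0.7, 0.1, -1.1]
grip_width: 0.0395
```

```bash
python3 -c "
from h import *
go(.581,-.008,.020,180.4)"
```

```text
tool d(mm) [ 0.2 -0.8  2. ] rot(deg) [-0.1  0.3 -0.1]
```

Release with a limited opening, rise, and head for roller 3.

Call:
play_rows:
  commands:
    - {"dx":0,"dy":0,"dz":0.002,"ax":0,"ay":0,"az":0}
    - {"dx":0,"dy":0,"dz":0.001,"ax":0,"ay":0,"az":0}
    - {"dx":0,"dy":0,"dz":0,"ax":0,"ay":0,"az":0}
    - {"dx":0,"dy":0,"dz":0,"ax":0,"ay":0,"az":0}
    - {"dx":0,"dy":0,"dz":0,"ax":0,"ay":0,"az":0}
  claw: 0.5

```text
time_s: 19.3
ee_pos: [0.5821, -0.0075, 0.0199]
eef_rot: [-3.14, 0.007, -3.137]
force: [0.2, 0.2, -0.0]
grip_width: 0.0468
```

Call:
play_rows:
  commands:
    - {"dx":0,"dy":0,"dz":-0.01,"ax":0,"ay":0,"az":0}
    - {"dx":0,"dy":0,"dz":-0.025,"ax":0,"ay":0,"az":0}
    - {"dx":0,"dy":0,"dz":-0.04,"ax":0,"ay":0,"az":0}
    - {"dx":0,"dy":0,"dz":-0.04,"ax":0,"ay":0,"az":0}
    - {"dx":0.02,"dy":-0.025,"dz":-0.02,"ax":0,"ay":0,"az":0}

```text
time_s: 19.72
ee_pos: [0.5601, -0.0301, 0.1583]
eef_rot: [-3.141, -0.0, -3.134]
force: [0.3, -0.8, 1.0]
grip_width: 0.0472
```

Call:
play_rows:
  commands:
    - {"dx":0.026,"dy":-0.03,"dz":-0.01,"ax":0,"ay":0,"az":0}
    - {"dx":0.026,"dy":-0.03,"dz":0,"ax":0,"ay":0,"az":0}
    - {"dx":0.026,"dy":-0.03,"dz":0,"ax":0,"ay":0,"az":0}
    - {"dx":0.026,"dy":-0.03,"dz":0,"ax":0,"ay":0,"az":0}
    - {"dx":0.02,"dy":-0.02,"dz":0,"ax":0,"ay":0,"az":0}
  claw: 1

```text
time_s: 20.13
ee_pos: [0.4347, -0.1753, 0.1799]
eef_rot: [-3.135, 0.016, -3.128]
force: [0.9, 0.3, 0.3]
grip_width: 0.0769
```

```bash
python3 -c "
from h import *
go(.4275,-.170,.12,75.5)"
```

```text
tool d(mm) [ 8.1  5.8 59.8] rot(deg) [  0.6   1.  105.3]
```

Call:
play_rows:
  commands:
    - {"dx":0.004,"dy":0.003,"dz":0.01,"ax":0.6,"ay":1,"az":7}
    - {"dx":0,"dy":0,"dz":0,"ax":0,"ay":0,"az":7}
    - {"dx":0,"dy":0,"dz":0,"ax":0,"ay":0,"az":7}
    - {"dx":0,"dy":0,"dz":0,"ax":0,"ay":0,"az":7}
    - {"dx":0,"dy":0,"dz":0,"ax":0,"ay":0,"az":7}

```text
time_s: 20.55
ee_pos: [0.4266, -0.1774, 0.1754]
eef_rot: [-3.127, 0.014, 2.533]
force: [0.2, -0.5, 1.5]
grip_width: 0.0941
```

Call:
play_rows:
  commands:
    - {"dx":0,"dy":0,"dz":0,"ax":0,"ay":0,"az":7}
    - {"dx":0,"dy":0,"dz":0,"ax":0,"ay":0,"az":7}
    - {"dx":0,"dy":0,"dz":0,"ax":0,"ay":0,"az":7}
    - {"dx":0,"dy":0,"dz":0,"ax":0,"ay":0,"az":7}
    - {"dx":0,"dy":0,"dz":0,"ax":0,"ay":0,"az":7}

```text
time_s: 20.97
ee_pos: [0.4265, -0.1776, 0.1805]
eef_rot: [3.141, 0.024, 1.908]
force: [-0.2, 0.4, -0.0]
grip_width: 0.0944
```

Call:
play_rows:
  commands:
    - {"dx":0,"dy":0,"dz":0,"ax":0,"ay":0,"az":7}
    - {"dx":0,"dy":0,"dz":0,"ax":0,"ay":0,"az":7}
    - {"dx":0,"dy":0,"dz":0,"ax":0,"ay":0,"az":7}
    - {"dx":0,"dy":0,"dz":0,"ax":0,"ay":0,"az":7}
    - {"dx":0,"dy":0,"dz":0,"ax":0,"ay":0,"az":7}

```text
time_s: 21.38
ee_pos: [0.4266, -0.1775, 0.1855]
eef_rot: [3.122, 0.02, 1.283]
force: [0.1, -0.3, -0.2]
grip_width: 0.094
```

Call:
play_rows:
  commands:
    - {"dx":0,"dy":0,"dz":0.01,"ax":0,"ay":0,"az":0}
    - {"dx":0,"dy":0,"dz":0.02,"ax":0,"ay":0,"az":0}
    - {"dx":0,"dy":0,"dz":0,"ax":0,"ay":0,"az":0}
    - {"dx":0,"dy":0,"dz":0,"ax":0,"ay":0,"az":0}
    - {"dx":0,"dy":0,"dz":0,"ax":0,"ay":0,"az":0}

```text
time_s: 21.8
ee_pos: [0.4272, -0.1784, 0.157]
eef_rot: [3.118, 0.021, 1.29]
force: [-0.2, 0.2, 0.1]
grip_width: 0.0943
```

Run:
```python
from h import *
np.set_printoptions(precision=4,suppress=True)
shot('wrist','w7'); 
for r,cc in blobs('w7',amin=400): print(np.array(r[0]),r[1],axis('w7',r,.047))
go(.4275,-.1705,.036,75.5)
```

```text
[318.5 188.5] (79.0, 43.0) (array([ 0.4281, -0.1695]), np.float64(74.6789939408991), np.float64(0.03676674064930922), np.float64(0.07214321774748358))
[386. 365.] (38.0, 86.0) (array([ 0.4429, -0.3744]), np.float64(162.40709752929732), np.float64(0.09018145745628871), np.float64(0.050621993045815286))
tool d(mm) [ 10.3  -5.  121. ] rot(deg) [ 1.4  1.2 -1.6]
```

Call:
play_rows:
  commands:
    - {"dx":0.006,"dy":-0.002,"dz":0.025,"ax":0.7,"ay":0.6,"az":-0.5}
    - {"dx":0.006,"dy":-0.002,"dz":0.025,"ax":0.7,"ay":0.6,"az":-0.6}
    - {"dx":0,"dy":0,"dz":0.025,"ax":0,"ay":0,"az":0}
    - {"dx":0,"dy":0,"dz":0.018,"ax":0,"ay":0,"az":0}
    - {"dx":0,"dy":0,"dz":0.008,"ax":0,"ay":0,"az":0}
  claw: 0.7

```text
time_s: 22.27
ee_pos: [0.431, -0.168, 0.0586]
eef_rot: [3.132, 0.002, 1.316]
force: [0.0, -0.4, 0.0]
grip_width: 0.0667
```

```bash
python3 -c "
from h import *
go(.4279,-.169,.035,75)"
```

```text
tool d(mm) [-1.7 -3.  23.5] rot(deg) [0.6 0.1 0.4]
```

Call:
play_rows:
  commands:
    - {"dx":-0.001,"dy":-0.002,"dz":0.01,"ax":0.6,"ay":0,"az":0}
    - {"dx":-0.001,"dy":-0.001,"dz":0.008,"ax":0,"ay":0,"az":0}
    - {"dx":0,"dy":-0.001,"dz":0.006,"ax":0,"ay":0,"az":0}
    - {"dx":0,"dy":-0.001,"dz":0.003,"ax":0,"ay":0,"az":0}
    - {"dx":0,"dy":0,"dz":0,"ax":0,"ay":0,"az":0}

```text
time_s: 22.68
ee_pos: [0.427, -0.1697, 0.0326]
eef_rot: [3.14, 0.002, 1.318]
force: [-0.1, -0.7, -0.3]
grip_width: 0.066
```

Call:
play_rows:
  commands:
    - {"dx":0,"dy":0,"dz":0,"ax":0,"ay":0,"az":0}
    - {"dx":0,"dy":0,"dz":0,"ax":0,"ay":0,"az":0}
    - {"dx":0,"dy":0,"dz":0,"ax":0,"ay":0,"az":0}
    - {"dx":0,"dy":0,"dz":0,"ax":0,"ay":0,"az":0}
    - {"dx":0,"dy":0,"dz":0,"ax":0,"ay":0,"az":0}
  claw: 0.2

```text
time_s: 23.1
ee_pos: [0.4279, -0.1703, 0.0341]
eef_rot: [3.137, 0.003, 1.318]
force: [0.4, -0.3, -0.3]
grip_width: 0.0397
```

Call:
play_rows:
  commands:
    - {"dx":0,"dy":0,"dz":-0.035,"ax":0,"ay":0,"az":0}
    - {"dx":0,"dy":0,"dz":-0.04,"ax":0,"ay":0,"az":0}
    - {"dx":0,"dy":0,"dz":-0.035,"ax":0,"ay":0,"az":7}
    - {"dx":0,"dy":0,"dz":0,"ax":0,"ay":0,"az":7}
    - {"dx":0,"dy":0,"dz":0,"ax":0,"ay":0,"az":7}

```text
time_s: 23.52
ee_pos: [0.4259, -0.1692, 0.1474]
eef_rot: [3.142, 0.002, 0.946]
force: [-0.2, -0.6, -2.6]
grip_width: 0.0397
```

Call:
play_rows:
  commands:
    - {"dx":0,"dy":0,"dz":0,"ax":0,"ay":0,"az":7}
    - {"dx":0,"dy":0,"dz":0,"ax":0,"ay":0,"az":7}
    - {"dx":0,"dy":0,"dz":0,"ax":0,"ay":0,"az":7}
    - {"dx":0,"dy":0,"dz":0,"ax":0,"ay":0,"az":7}
    - {"dx":0,"dy":0,"dz":0,"ax":0,"ay":0,"az":7}

```text
time_s: 23.93
ee_pos: [0.4261, -0.1693, 0.1487]
eef_rot: [3.139, -0.0, 0.32]
force: [0.2, 1.0, -1.5]
grip_width: 0.0394
```

Call:
play_rows:
  commands:
    - {"dx":0,"dy":0,"dz":0,"ax":0,"ay":0,"az":7}
    - {"dx":0,"dy":0,"dz":0,"ax":0,"ay":0,"az":7}
    - {"dx":0,"dy":0,"dz":0,"ax":0,"ay":0,"az":5}
    - {"dx":0,"dy":0,"dz":0,"ax":0,"ay":0,"az":0}
    - {"dx":0,"dy":0,"dz":0,"ax":0,"ay":0,"az":0}

```text
time_s: 24.35
ee_pos: [0.4255, -0.169, 0.148]
eef_rot: [3.14, 0.001, -0.026]
force: [0.1, -0.2, -1.2]
grip_width: 0.0395
```

```bash
python3 -c "
from h import *
go(.58,-.068,.02,0.4)"
```

```text
tool d(mm) [ 151.9 -105.3  127.7] rot(deg) [ 0.1  0.  -1.9]
```

Call:
play_rows:
  commands:
    - {"dx":0.03,"dy":-0.021,"dz":0,"ax":0,"ay":0,"az":-1.9}
    - {"dx":0.034,"dy":-0.023,"dz":0,"ax":0,"ay":0,"az":0}
    - {"dx":0.034,"dy":-0.023,"dz":0,"ax":0,"ay":0,"az":0}
    - {"dx":0.034,"dy":-0.023,"dz":0,"ax":0,"ay":0,"az":0}
    - {"dx":0.01,"dy":-0.007,"dz":0,"ax":0,"ay":0,"az":0}

```text
time_s: 24.77
ee_pos: [0.5701, -0.0693, 0.1476]
eef_rot: [3.139, 0.0, 0.02]
force: [-1.7, -0.8, -2.2]
grip_width: 0.0397
```

Call:
play_rows:
  commands:
    - {"dx":0,"dy":0,"dz":0,"ax":0,"ay":0,"az":0}
    - {"dx":0,"dy":0,"dz":0.01,"ax":0,"ay":0,"az":0}
    - {"dx":0,"dy":0,"dz":0.025,"ax":0,"ay":0,"az":0}
    - {"dx":0,"dy":0,"dz":0.025,"ax":0,"ay":0,"az":0}
    - {"dx":0,"dy":0,"dz":0.01,"ax":0,"ay":0,"az":0}

```text
time_s: 25.18
ee_pos: [0.5703, -0.0691, 0.0749]
eef_rot: [3.138, -0.002, 0.034]
force: [0.4, 0.5, -2.0]
grip_width: 0.0402
```

```bash
python3 -c "
from h import *
go(.579,-.068,.02,0.4)"
```

```text
tool d(mm) [ 8.6 -1.  54.9] rot(deg) [ 0.2 -0.1  1.6]
```

Call:
play_rows:
  commands:
    - {"dx":0.005,"dy":0,"dz":0.005,"ax":0,"ay":0,"az":1.6}
    - {"dx":0.003,"dy":-0.001,"dz":0.015,"ax":0,"ay":0,"az":0}
    - {"dx":0,"dy":0,"dz":0.015,"ax":0,"ay":0,"az":0}
    - {"dx":0,"dy":0,"dz":0.008,"ax":0,"ay":0,"az":0}
    - {"dx":0,"dy":0,"dz":0.004,"ax":0,"ay":0,"az":0}

```text
time_s: 25.6
ee_pos: [0.5739, -0.072, 0.0238]
eef_rot: [3.139, 0.002, 0.006]
force: [-0.7, -0.2, -0.9]
grip_width: 0.0398
```

```bash
python3 -c "
from h import *
go(.579,-.068,.02,0.4)"
```

```text
tool d(mm) [ 5.1 -3.9  3.7] rot(deg) [ 0.2  0.1 -0.1]
```

Call:
play_rows:
  commands:
    - {"dx":0.004,"dy":0,"dz":0,"ax":0,"ay":0,"az":0}
    - {"dx":0.002,"dy":0,"dz":0.002,"ax":0,"ay":0,"az":0}
    - {"dx":0.001,"dy":0,"dz":0.002,"ax":0,"ay":0,"az":0}
    - {"dx":0,"dy":0,"dz":0.001,"ax":0,"ay":0,"az":0}
    - {"dx":0,"dy":0,"dz":0,"ax":0,"ay":0,"az":0}

```text
time_s: 26.02
ee_pos: [0.5811, -0.0731, 0.0199]
eef_rot: [3.139, 0.002, 0.006]
force: [-2.0, 0.2, -1.2]
grip_width: 0.0397
```

Release, rise, and move to above the paddle for a look (the camera is on the +x side now).

Call:
play_rows:
  commands:
    - {"dx":-0.001,"dy":0,"dz":0,"ax":0,"ay":0,"az":0}
    - {"dx":0,"dy":0,"dz":0,"ax":0,"ay":0,"az":0}
    - {"dx":0,"dy":0,"dz":0,"ax":0,"ay":0,"az":0}
    - {"dx":0,"dy":0,"dz":0,"ax":0,"ay":0,"az":0}
    - {"dx":0,"dy":0,"dz":0,"ax":0,"ay":0,"az":0}
  claw: 0.5

```text
time_s: 26.43
ee_pos: [0.5813, -0.0732, 0.0216]
eef_rot: [3.138, -0.002, 0.006]
force: [0.1, 0.4, 0.2]
grip_width: 0.0471
```

Call:
play_rows:
  commands:
    - {"dx":0,"dy":0,"dz":-0.01,"ax":0,"ay":0,"az":0}
    - {"dx":0,"dy":0,"dz":-0.025,"ax":0,"ay":0,"az":0}
    - {"dx":0,"dy":0,"dz":-0.04,"ax":0,"ay":0,"az":0}
    - {"dx":0,"dy":0,"dz":-0.04,"ax":0,"ay":0,"az":0}
    - {"dx":0,"dy":0,"dz":-0.04,"ax":0,"ay":0,"az":0}

```text
time_s: 26.85
ee_pos: [0.5772, -0.0719, 0.176]
eef_rot: [3.141, 0.013, 0.006]
force: [1.4, 0.1, 0.8]
grip_width: 0.047
```

Call:
play_rows:
  commands:
    - {"dx":-0.025,"dy":0,"dz":-0.03,"ax":0,"ay":0,"az":0}
    - {"dx":-0.03,"dy":0,"dz":0,"ax":0,"ay":0,"az":0}
    - {"dx":-0.03,"dy":0,"dz":0,"ax":0,"ay":0,"az":0}
    - {"dx":-0.02,"dy":0,"dz":0,"ax":0,"ay":0,"az":0}
    - {"dx":0,"dy":0,"dz":0,"ax":0,"ay":0,"az":0}
  claw: 1

```text
time_s: 27.27
ee_pos: [0.4712, -0.0727, 0.2224]
eef_rot: [3.136, -0.007, 0.007]
force: [0.6, 0.5, -0.3]
grip_width: 0.0772
```

Run:
```python
from h import *
a=shot('wrist','w8');t=shot('top','t8');c=cv2.resize(t[170:305,215:425],None,fx=3.8,fy=3.8,interpolation=cv2.INTER_CUBIC)[:, :]
w=cv2.resize(a,None,fx=.5,fy=.5)
c=cv2.resize(c,(480,int(480*c.shape[0]/c.shape[1])))
h=max(w.shape[0],c.shape[0]);P=lambda i:np.pad(i,((0,h-i.shape[0]),(0,0),(0,0)))
cv2.imwrite('pics/v8.png',np.hstack([P(w),P(c)])[:,:,::-1])
```

```text
(no output)
```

View pics/v8.png

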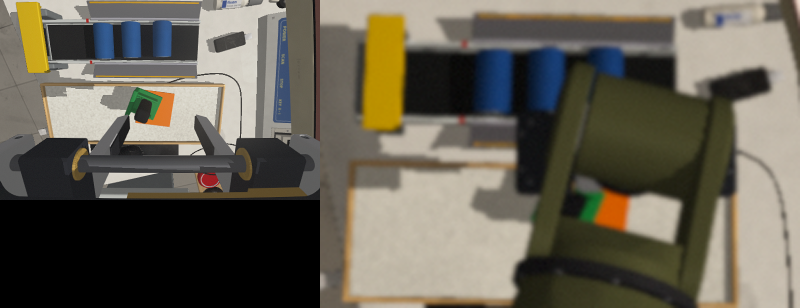

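All three rollers lie crosswise in the loading part and both flaps are open. The paddle has been knocked toward +y, partly off the mat (wrist px about (290,205)). I'll zoom in.

Run:
```python
import cv2
im=cv2.imread('pics/w8.png')[160:270,220:370]
cv2.imwrite('pics/v9.png',cv2.resize(im,None,fx=4.5,fy=4.5,interpolation=cv2.INTER_CUBIC))
```

```text
(no output)
```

View pics/v9.png

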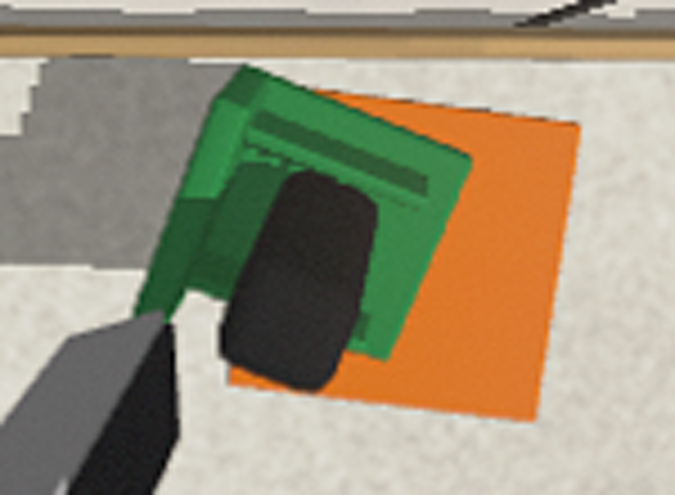

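Zoomed: the foot's rear edge runs (470,157)–(387,358) in the crop, with the blade on the left (+y) side. It still stands on the mat, off-centre. I'll compute its pose.

Run:
```python
from h import *
np.set_printoptions(precision=4,suppress=True)
c=lambda *p:[(u/4.5+220,v/4.5+160) for u,v in p]
p=onplane('w8',c((470,157),(387,358)),.035);print(p)
d=p[0]-p[1];L=np.hypot(*d[:2]);n=np.array([-d[1],d[0]])/L;print('len',L,'paddle yaw',np.degrees(np.arctan2(n[1],n[0])))
cen=p.mean(0)[:2]+.032*n;print('foot centre',cen)
for z in (.117,.09):print('htop',z,onplane('w8',c((275,350)),z))
m=onplane('w8',c((310,90),(580,124),(536,420),(228,384)),.027);print('mat',m)
go(*(cen-.002*n),.15,np.degrees(np.arctan2(n[1],n[0]))-90)
```

```text
[[ 0.4595 -0.0735  0.035 ]
 [ 0.4053 -0.0521  0.035 ]]
len 0.058224247460360964 paddle yaw 68.50017754007659
foot centre [ 0.4441 -0.033 ]
htop 0.117 [[ 0.4389 -0.0338  0.117 ]]
htop 0.09 [[ 0.4285 -0.0302  0.09  ]]
mat [[ 0.4749 -0.0326  0.027 ]
 [ 0.4664 -0.1017  0.027 ]
 [ 0.3845 -0.0919  0.027 ]
 [ 0.3945 -0.0089  0.027 ]]
tool d(mm) [-30.5 -38.5  71.8] rot(deg) [ 0.2 -0.5 21.9]
```

Call:
play_rows:
  commands:
    - {"dx":-0.015,"dy":-0.019,"dz":0.01,"ax":0,"ay":-0.5,"az":0}
    - {"dx":-0.015,"dy":-0.019,"dz":0.015,"ax":0,"ay":0,"az":0}
    - {"dx":0,"dy":0,"dz":0.015,"ax":0,"ay":0,"az":7.1}
    - {"dx":0,"dy":0,"dz":0.01,"ax":0,"ay":0,"az":7.1}
    - {"dx":0,"dy":0,"dz":0,"ax":0,"ay":0,"az":7.1}
  claw: 0.75

```text
time_s: 27.78
ee_pos: [0.4466, -0.0338, 0.1711]
eef_rot: [3.137, -0.002, -0.371]
force: [0.1, -0.1, 0.6]
grip_width: 0.0704
```

Call:
play_rows:
  commands:
    - {"dx":0,"dy":0,"dz":0,"ax":0,"ay":0,"az":0}
    - {"dx":0,"dy":0,"dz":0,"ax":0,"ay":0,"az":0}
    - {"dx":0,"dy":0,"dz":0,"ax":0,"ay":0,"az":0}
    - {"dx":0,"dy":0,"dz":0,"ax":0,"ay":0,"az":0}
    - {"dx":0,"dy":0,"dz":0,"ax":0,"ay":0,"az":0}

```text
time_s: 28.2
ee_pos: [0.4492, -0.0336, 0.1708]
eef_rot: [3.137, -0.001, -0.364]
force: [0.1, 0.4, 1.3]
grip_width: 0.0704
```

Run:
```python
from h import *
shot('wrist','w10')
go(.443,-.035,.088,-21.5)
im=cv2.imread('pics/w10.png')[80:360,180:460]
cv2.imwrite('pics/v10.png',cv2.resize(im,None,fx=2,fy=2,interpolation=cv2.INTER_CUBIC))
```

```text
tool d(mm) [-5.4  3.1 82.9] rot(deg) [ 0.3 -0.1  0.6]
```

View pics/v10.png

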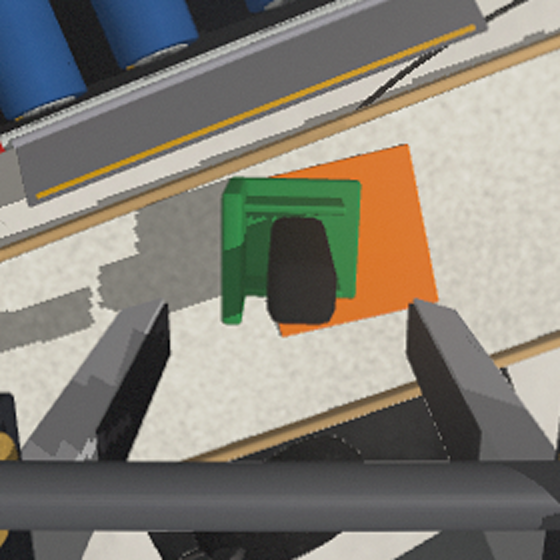

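Paddle is square to the jaws, with the handle top at about (302,300) in the crop.

Run:
```python
from h import *
np.set_printoptions(precision=4,suppress=True)
c=lambda *p:[(u/2+180,v/2+80) for u,v in p]
print(onplane('w10',c((301,303),(268,310),(336,310)),.117))
p=onplane('w10',c((360,182),(355,297)),.035);d=p[0]-p[1];L=np.hypot(*d[:2]);n=np.array([-d[1],d[0]])/L
print(L,np.degrees(np.arctan2(n[1],n[0])),p.mean(0)[:2]+.030*n)
```

```text
[[ 0.4402 -0.0345  0.117 ]
 [ 0.442  -0.0222  0.117 ]
 [ 0.433  -0.0455  0.117 ]]
0.05807572694179673 68.29197445498134 [ 0.4425 -0.0349]
```

Call:
play_rows:
  commands:
    - {"dx":-0.003,"dy":0.002,"dz":0.02,"ax":0,"ay":0,"az":0.5}
    - {"dx":-0.003,"dy":0.001,"dz":0.025,"ax":0,"ay":0,"az":0}
    - {"dx":0,"dy":0,"dz":0.02,"ax":0,"ay":0,"az":0}
    - {"dx":0,"dy":0,"dz":0.01,"ax":0,"ay":0,"az":0}
    - {"dx":0,"dy":0,"dz":0.004,"ax":0,"ay":0,"az":0}

```text
time_s: 28.67
ee_pos: [0.4442, -0.0352, 0.0915]
eef_rot: [3.138, -0.008, -0.367]
force: [-0.3, -0.6, 0.1]
grip_width: 0.0702
```

```bash
python3 -c "
from h import *
go(.4425,-.035,.088,-21.7)"
```

```text
tool d(mm) [-1.7  0.4  3.5] rot(deg) [ 0.2 -0.4  0.6]
```

Call:
play_rows:
  commands:
    - {"dx":-0.001,"dy":0,"dz":0.003,"ax":0,"ay":-0.4,"az":0.5}
    - {"dx":0,"dy":0,"dz":0.001,"ax":0,"ay":0,"az":0}
    - {"dx":0,"dy":0,"dz":0,"ax":0,"ay":0,"az":0}
    - {"dx":0,"dy":0,"dz":0,"ax":0,"ay":0,"az":0}
    - {"dx":0,"dy":0,"dz":0,"ax":0,"ay":0,"az":0}
  claw: 0
  squeeze: 40

```text
time_s: 29.08
ee_pos: [0.4441, -0.0351, 0.0887]
eef_rot: [3.138, -0.002, -0.376]
force: [0.1, -0.3, 0.2]
grip_width: 0.0411
```

Call:
play_rows:
  commands:
    - {"dx":0,"dy":0,"dz":0,"ax":0,"ay":0,"az":0}
    - {"dx":0,"dy":0,"dz":0,"ax":0,"ay":0,"az":0}
    - {"dx":0,"dy":0,"dz":0,"ax":0,"ay":0,"az":0}
    - {"dx":0,"dy":0,"dz":0,"ax":0,"ay":0,"az":0}
    - {"dx":0,"dy":0,"dz":0,"ax":0,"ay":0,"az":0}

```text
time_s: 29.5
ee_pos: [0.4445, -0.0351, 0.0897]
eef_rot: [3.139, -0.003, -0.375]
force: [-0.3, -0.1, -1.8]
grip_width: 0.0256
```

Run:
```python
from h import *
np.set_printoptions(precision=3,suppress=True)
print('monitor corner cand', tri(['t0','s0'],[(403,93),(232,133)]), tri(['t0','s0'],[(548,393),(467,120)]), tri(['t0','s0'],[(447,12),(225,2)]))
print('case',onplane('t0',[(358,140),(409,140),(384,125),(384,156)],.082))
go(.5815,-.135,.16,.4)
```

```text
monitor corner cand [ 0.836 -0.217  0.147] [ 0.137 -0.525  0.108] [ 0.834 -0.228  0.48 ]
case [[ 0.739 -0.117  0.082]
 [ 0.742 -0.244  0.082]
 [ 0.78  -0.182  0.082]
 [ 0.7   -0.182  0.082]]
tool d(mm) [164.3  42.9 -69.6] rot(deg) [  0.2  -0.1 -21.9]
```

Call:
play_rows:
  commands:
    - {"dx":0,"dy":0,"dz":-0.02,"ax":0,"ay":0,"az":0}
    - {"dx":0,"dy":0,"dz":-0.03,"ax":0,"ay":0,"az":0}
    - {"dx":0,"dy":0,"dz":-0.025,"ax":0,"ay":0,"az":-7}
    - {"dx":0,"dy":0,"dz":0,"ax":0,"ay":0,"az":-7}
    - {"dx":0,"dy":0,"dz":0,"ax":0,"ay":0,"az":-7}

```text
time_s: 29.92
ee_pos: [0.443, -0.0346, 0.1668]
eef_rot: [3.139, 0.003, -0.003]
force: [-0.3, -0.1, -2.2]
grip_width: 0.0256
```

Run:
```python
from h import *
go(.5815,-.137,.16,.4)
```

```text
tool d(mm) [138.8 102.1   6.7] rot(deg) [ 0.2  0.1 -0.5]
```

Call:
play_rows:
  commands:
    - {"dx":0.02,"dy":0.015,"dz":0,"ax":0,"ay":0,"az":0}
    - {"dx":0.028,"dy":0.02,"dz":0,"ax":0,"ay":0,"az":0}
    - {"dx":0.028,"dy":0.02,"dz":0,"ax":0,"ay":0,"az":0}
    - {"dx":0.028,"dy":0.02,"dz":0,"ax":0,"ay":0,"az":0}
    - {"dx":0.02,"dy":0.015,"dz":0,"ax":0,"ay":0,"az":0}

```text
time_s: 30.33
ee_pos: [0.5698, -0.1248, 0.1681]
eef_rot: [3.139, 0.001, 0.011]
force: [-0.5, 0.3, -0.7]
grip_width: 0.026
```

Call:
play_rows:
  commands:
    - {"dx":0.008,"dy":0.006,"dz":0,"ax":0,"ay":0,"az":0}
    - {"dx":0,"dy":0,"dz":0.01,"ax":0,"ay":0,"az":0}
    - {"dx":0,"dy":0,"dz":0.015,"ax":0,"ay":0,"az":0}
    - {"dx":0,"dy":0,"dz":0.005,"ax":0,"ay":0,"az":0}
    - {"dx":0,"dy":0,"dz":0,"ax":0,"ay":0,"az":0}

```text
time_s: 30.75
ee_pos: [0.5791, -0.1332, 0.1326]
eef_rot: [3.14, 0.004, 0.009]
force: [0.2, -0.3, -2.6]
grip_width: 0.0255
```

Run:
```python
from h import *
np.set_printoptions(precision=4,suppress=True)
go(.5815,-.137,.0725,.4)
shot('wrist','w11')
for r,cc in blobs('w11',amin=300): print(np.array(r[0]),r[1],axis('w11',r,.03))
```

```text
tool d(mm) [ 2.7  3.8 60.1] rot(deg) [0.1 0.3 0.1]
[115.5228 200.1415] (86.36766052246094, 53.02439880371094) (array([0.5789, 0.051 ]), np.float64(1.1753503426664338), np.float64(0.04728865263628026), np.float64(0.07700824192185482))
[179.6505 198.6805] (85.4342269897461, 51.064300537109375) (array([ 0.5807, -0.0064]), np.float64(0.021838927046644585), np.float64(0.04398498299314959), np.float64(0.0765386425508145))
[253. 198.] (84.0, 48.0) (array([ 0.5819, -0.0707]), np.float64(178.32679961748045), np.float64(0.04043592109615003), np.float64(0.07558617759541458))
[541.  363.5] (39.0, 30.0) (array([ 0.4087, -0.3579]), np.float64(12.229789578601725), np.float64(0.03122540745819633), np.float64(0.05024063419147754))
[542.5 240.5] (23.0, 135.0) (array([ 0.5412, -0.3334]), np.float64(10.263794897853112), np.float64(0.1346302273451891), np.float64(0.020350295970924814))
```

View pics/w11.png

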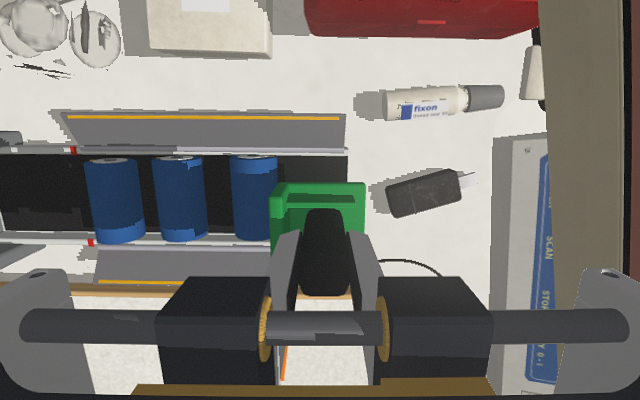

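View: rollers at columns 115, 180 and 253, crosswise in the channel. The paddle is held square behind them, and the case and box are undisturbed. Lowering it now.

Call:
play_rows:
  commands:
    - {"dx":0.001,"dy":0.004,"dz":0.01,"ax":0,"ay":0,"az":0}
    - {"dx":0.001,"dy":0.001,"dz":0.015,"ax":0,"ay":0,"az":0}
    - {"dx":0,"dy":0,"dz":0.015,"ax":0,"ay":0,"az":0}
    - {"dx":0,"dy":0,"dz":0.01,"ax":0,"ay":0,"az":0}
    - {"dx":0,"dy":0,"dz":0.003,"ax":0,"ay":0,"az":0}

```text
time_s: 31.22
ee_pos: [0.5814, -0.1381, 0.0799]
eef_rot: [3.138, -0.001, 0.01]
force: [-0.6, 0.7, -2.7]
grip_width: 0.0258
```

Run:
```python
from h import *
go(.5815,-.137,.0725,.4)
```

```text
tool d(mm) [ 0.1 -1.1  7.4] rot(deg) [ 0.2 -0.   0.2]
```

Call:
play_rows:
  commands:
    - {"dx":0,"dy":0,"dz":0.004,"ax":0.2,"ay":0,"az":0}
    - {"dx":0,"dy":0,"dz":0.002,"ax":0,"ay":0,"az":0}
    - {"dx":0,"dy":-0.004,"dz":0.001,"ax":0,"ay":0,"az":0}
    - {"dx":0,"dy":-0.005,"dz":0,"ax":0,"ay":0,"az":0}
    - {"dx":0,"dy":-0.005,"dz":0,"ax":0,"ay":0,"az":0}

```text
time_s: 31.63
ee_pos: [0.5816, -0.1239, 0.0733]
eef_rot: [3.141, -0.002, 0.01]
force: [0.4, 1.0, -1.5]
grip_width: 0.0255
```

Call:
play_rows:
  commands:
    - {"dx":0,"dy":-0.006,"dz":0,"ax":0,"ay":0,"az":0}
    - {"dx":0,"dy":-0.006,"dz":0,"ax":0,"ay":0,"az":0}
    - {"dx":0,"dy":-0.006,"dz":0,"ax":0,"ay":0,"az":0}
    - {"dx":0,"dy":-0.006,"dz":0,"ax":0,"ay":0,"az":0}
    - {"dx":0,"dy":-0.006,"dz":0,"ax":0,"ay":0,"az":0}

```text
time_s: 32.05
ee_pos: [0.5819, -0.0902, 0.0748]
eef_rot: [3.141, -0.005, 0.01]
force: [0.1, 0.5, -2.2]
grip_width: 0.0259
```

Run:
```python
from h import *
go(.5815,.020,.0725,.4)
```

```text
tool d(mm) [   0.8 -110.2    2.2] rot(deg) [ 0.  -0.3  0.2]
```

Call:
play_rows:
  commands:
    - {"dx":0,"dy":-0.006,"dz":0.001,"ax":0,"ay":-0.3,"az":0}
    - {"dx":0,"dy":-0.006,"dz":0.001,"ax":0,"ay":0,"az":0}
    - {"dx":0,"dy":-0.006,"dz":0,"ax":0,"ay":0,"az":0}
    - {"dx":0,"dy":-0.006,"dz":0,"ax":0,"ay":0,"az":0}
    - {"dx":0,"dy":-0.006,"dz":0,"ax":0,"ay":0,"az":0}

```text
time_s: 32.47
ee_pos: [0.5818, -0.0571, 0.073]
eef_rot: [3.14, 0.0, 0.011]
force: [-0.4, -1.6, -2.1]
grip_width: 0.0258
```

Call:
play_rows:
  commands:
    - {"dx":0,"dy":-0.006,"dz":0.0005,"ax":0,"ay":0,"az":0}
    - {"dx":0,"dy":-0.006,"dz":0,"ax":0,"ay":0,"az":0}
    - {"dx":0,"dy":-0.006,"dz":0,"ax":0,"ay":0,"az":0}
    - {"dx":0,"dy":-0.006,"dz":0,"ax":0,"ay":0,"az":0}
    - {"dx":0,"dy":-0.006,"dz":0,"ax":0,"ay":0,"az":0}

```text
time_s: 32.88
ee_pos: [0.5814, -0.0239, 0.0725]
eef_rot: [3.14, 0.0, 0.011]
force: [-0.0, -2.5, -0.4]
grip_width: 0.0255
```

Run:
```python
from h import *
go(.5815,.020,.0725,.4)
```

```text
tool d(mm) [  0.6 -43.9  -0.1] rot(deg) [0.1 0.  0.2]
```

Call:
play_rows:
  commands:
    - {"dx":0,"dy":-0.006,"dz":0,"ax":0,"ay":0,"az":0}
    - {"dx":0,"dy":-0.006,"dz":0,"ax":0,"ay":0,"az":0}
    - {"dx":0,"dy":-0.006,"dz":0,"ax":0,"ay":0,"az":0}
    - {"dx":0,"dy":-0.006,"dz":0,"ax":0,"ay":0,"az":0}
    - {"dx":0,"dy":-0.005,"dz":0,"ax":0,"ay":0,"az":0}

```text
time_s: 33.3
ee_pos: [0.5809, 0.0086, 0.0724]
eef_rot: [3.14, 0.0, 0.011]
force: [0.1, 0.1, -1.9]
grip_width: 0.0261
```

Call:
play_rows:
  commands:
    - {"dx":0,"dy":-0.003,"dz":0,"ax":0,"ay":0,"az":0}
    - {"dx":0,"dy":-0.003,"dz":0,"ax":0,"ay":0,"az":0}
    - {"dx":0,"dy":-0.003,"dz":0,"ax":0,"ay":0,"az":0}
    - {"dx":0,"dy":-0.003,"dz":0,"ax":0,"ay":0,"az":0}
    - {"dx":0,"dy":-0.003,"dz":0,"ax":0,"ay":0,"az":0}

```text
time_s: 33.72
ee_pos: [0.5804, 0.0261, 0.0719]
eef_rot: [3.141, 0.001, 0.011]
force: [-0.5, -0.8, -1.8]
grip_width: 0.0257
```

Call:
play_rows:
  commands:
    - {"dx":0,"dy":-0.0015,"dz":0,"ax":0,"ay":0,"az":0}
    - {"dx":0,"dy":-0.0015,"dz":0,"ax":0,"ay":0,"az":0}
    - {"dx":0,"dy":-0.0015,"dz":0,"ax":0,"ay":0,"az":0}
    - {"dx":0,"dy":-0.001,"dz":0,"ax":0,"ay":0,"az":0}
    - {"dx":0,"dy":-0.001,"dz":0,"ax":0,"ay":0,"az":0}

```text
time_s: 34.13
ee_pos: [0.5803, 0.0316, 0.072]
eef_rot: [3.137, 0.002, 0.011]
force: [0.0, -8.4, -1.3]
grip_width: 0.0259
```

Call:
play_rows:
  commands:
    - {"dx":0,"dy":-0.001,"dz":0,"ax":0,"ay":0,"az":0}
    - {"dx":0,"dy":-0.0005,"dz":0,"ax":0,"ay":0,"az":0}
    - {"dx":0,"dy":0,"dz":0,"ax":0,"ay":0,"az":0}
    - {"dx":0,"dy":0,"dz":0,"ax":0,"ay":0,"az":0}
    - {"dx":0,"dy":0,"dz":0,"ax":0,"ay":0,"az":0}

```text
time_s: 34.55
ee_pos: [0.5803, 0.0314, 0.072]
eef_rot: [3.135, 0.002, 0.01]
force: [0.0, -1.1, -2.3]
grip_width: 0.0255
```

Run:
```python
from h import *
np.set_printoptions(precision=4,suppress=True)
shot('wrist','w12'); print(ctrl.get_obs()['force'])
for r,cc in blobs('w12',amin=300): print(np.array(r[0]),r[1],axis('w12',r,.03))
```

```text
[ 0.1673 -1.7082 -0.9814]
[192.5262 225.4986] (109.95309448242188, 166.2436065673828) (array([0.5784, 0.1236]), np.float64(93.39781076085151), np.float64(0.11155268765976993), np.float64(0.07978030862752473))
```

View pics/w12.png

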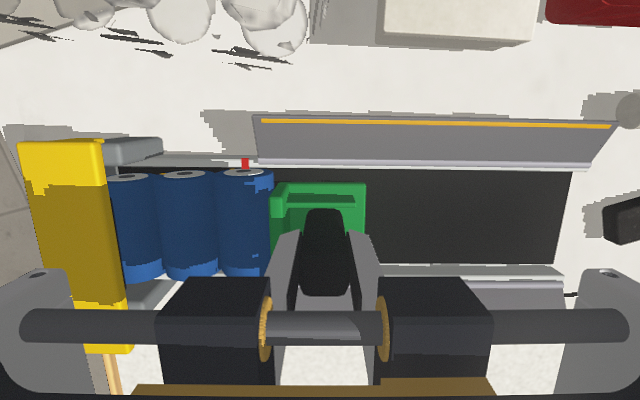

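The three rollers form a tight row under and before the retainer (columns 110–272), touching each other and the blade, with the contact force felt at y=0.0315. Back off, lift, and go over the retainer.

Call:
play_rows:
  commands:
    - {"dx":0,"dy":0.005,"dz":0,"ax":0,"ay":0,"az":0}
    - {"dx":0,"dy":0.01,"dz":0,"ax":0,"ay":0,"az":0}
    - {"dx":0,"dy":0.002,"dz":-0.02,"ax":0,"ay":0,"az":0}
    - {"dx":0,"dy":0,"dz":-0.035,"ax":0,"ay":0,"az":0}
    - {"dx":0,"dy":0,"dz":-0.035,"ax":0,"ay":0,"az":0}

```text
time_s: 35.02
ee_pos: [0.5772, 0.0124, 0.157]
eef_rot: [3.136, 0.016, 0.011]
force: [-0.1, 0.2, -0.8]
grip_width: 0.0259
```

Call:
play_rows:
  commands:
    - {"dx":0,"dy":0,"dz":-0.03,"ax":0,"ay":0,"az":0}
    - {"dx":0,"dy":-0.02,"dz":0,"ax":0,"ay":0,"az":0}
    - {"dx":0,"dy":-0.035,"dz":0,"ax":0,"ay":0,"az":0}
    - {"dx":0,"dy":-0.035,"dz":0,"ax":0,"ay":0,"az":0}
    - {"dx":0,"dy":-0.03,"dz":0,"ax":0,"ay":0,"az":0}

```text
time_s: 35.43
ee_pos: [0.58, 0.1272, 0.1977]
eef_rot: [3.136, 0.002, 0.001]
force: [0.9, 0.1, -2.7]
grip_width: 0.0261
```

Run:
```python
from h import *
go(.5805,.162,.155,.4)
```

```text
tool d(mm) [  0.6 -35.1  42.5] rot(deg) [ 0.3  0.1 -0.4]
```

Call:
play_rows:
  commands:
    - {"dx":0,"dy":-0.018,"dz":0,"ax":0.3,"ay":0,"az":-0.4}
    - {"dx":0,"dy":-0.012,"dz":0.01,"ax":0,"ay":0,"az":0}
    - {"dx":0,"dy":0,"dz":0.015,"ax":0,"ay":0,"az":0}
    - {"dx":0,"dy":0,"dz":0.008,"ax":0,"ay":0,"az":0}
    - {"dx":0,"dy":0,"dz":0,"ax":0,"ay":0,"az":0}

```text
time_s: 35.85
ee_pos: [0.5797, 0.1614, 0.1622]
eef_rot: [-3.14, 0.001, 0.012]
force: [-0.0, 0.3, -2.8]
grip_width: 0.0258
```

Run:
```python
from h import *
go(.5805,.162,.148,.4)
```

```text
tool d(mm) [ 0.8 -0.6 14.2] rot(deg) [-0.1  0.1  0.3]
```

Call:
play_rows:
  commands:
    - {"dx":0,"dy":0,"dz":0.005,"ax":0,"ay":0,"az":0}
    - {"dx":0,"dy":0,"dz":0.005,"ax":0,"ay":0,"az":0}
    - {"dx":0,"dy":0,"dz":0.004,"ax":0,"ay":0,"az":0}
    - {"dx":0,"dy":0,"dz":0.003,"ax":0,"ay":0,"az":0}
    - {"dx":0,"dy":0,"dz":0.003,"ax":0,"ay":0,"az":0}

```text
time_s: 36.27
ee_pos: [0.5805, 0.1591, 0.142]
eef_rot: [-3.139, 0.0, 0.008]
force: [-3.6, 1.0, 6.2]
grip_width: 0.0258
```

Call:
play_rows:
  commands:
    - {"dx":0,"dy":0,"dz":0.003,"ax":0,"ay":0,"az":0}
    - {"dx":0,"dy":0,"dz":0.003,"ax":0,"ay":0,"az":0}
    - {"dx":0,"dy":0,"dz":0.003,"ax":0,"ay":0,"az":0}
    - {"dx":0,"dy":0,"dz":0.002,"ax":0,"ay":0,"az":0}
    - {"dx":0,"dy":0,"dz":0.001,"ax":0,"ay":0,"az":0}

```text
time_s: 36.68
ee_pos: [0.5805, 0.159, 0.1326]
eef_rot: [-3.138, -0.001, 0.008]
force: [-3.7, 1.3, 4.6]
grip_width: 0.0256
```

Call:
play_rows:
  commands:
    - {"dx":0,"dy":0,"dz":0.001,"ax":0,"ay":0,"az":0}
    - {"dx":0,"dy":0,"dz":0.001,"ax":0,"ay":0,"az":0}
    - {"dx":0,"dy":0,"dz":0.001,"ax":0,"ay":0,"az":0}
    - {"dx":0,"dy":0,"dz":0.001,"ax":0,"ay":0,"az":0}
    - {"dx":0,"dy":0,"dz":0.001,"ax":0,"ay":0,"az":0}

```text
time_s: 37.1
ee_pos: [0.5806, 0.1589, 0.1323]
eef_rot: [-3.137, -0.004, 0.007]
force: [-5.7, 0.6, 10.0]
grip_width: 0.0259
```

Call:
play_rows:
  commands:
    - {"dx":0,"dy":0,"dz":0.002,"ax":0,"ay":0,"az":0}
    - {"dx":0,"dy":0,"dz":0.002,"ax":0,"ay":0,"az":0}
    - {"dx":0,"dy":0,"dz":0.003,"ax":0,"ay":0,"az":0}
    - {"dx":0,"dy":0,"dz":0.003,"ax":0,"ay":0,"az":0}
    - {"dx":0,"dy":0,"dz":0.003,"ax":0,"ay":0,"az":0}

```text
time_s: 37.52
ee_pos: [0.5822, 0.159, 0.1319]
eef_rot: [-3.136, -0.013, 0.008]
force: [-15.4, -2.1, 28.3]
grip_width: 0.0258
```

Retainer is firmly home: 28 N with no further travel, at the expected height. Lift and carry the paddle to the mat.

Call:
play_rows:
  commands:
    - {"dx":0,"dy":0,"dz":-0.01,"ax":0,"ay":0,"az":0}
    - {"dx":0,"dy":0,"dz":-0.03,"ax":0,"ay":0,"az":0}
    - {"dx":0,"dy":0,"dz":-0.03,"ax":0,"ay":0,"az":0}
    - {"dx":-0.01,"dy":0.015,"dz":-0.01,"ax":0,"ay":0,"az":0}
    - {"dx":-0.02,"dy":0.03,"dz":0,"ax":0,"ay":0,"az":0}

```text
time_s: 37.93
ee_pos: [0.5525, 0.1146, 0.2147]
eef_rot: [-3.137, -0.014, 0.011]
force: [0.7, -0.4, -1.8]
grip_width: 0.0259
```

Call:
play_rows:
  commands:
    - {"dx":-0.022,"dy":0.032,"dz":0,"ax":0,"ay":0,"az":0}
    - {"dx":-0.022,"dy":0.032,"dz":0,"ax":0,"ay":0,"az":0}
    - {"dx":-0.022,"dy":0.032,"dz":0,"ax":0,"ay":0,"az":0}
    - {"dx":-0.022,"dy":0.032,"dz":0,"ax":0,"ay":0,"az":0}
    - {"dx":-0.015,"dy":0.022,"dz":0,"ax":0,"ay":0,"az":0}

```text
time_s: 38.35
ee_pos: [0.4467, -0.0426, 0.2136]
eef_rot: [-3.139, -0.02, 0.013]
force: [-0.0, -0.5, -1.7]
grip_width: 0.026
```

Run:
```python
from h import *
go(.4315,-.058,.15,-7)
```

```text
tool d(mm) [-16.6  15.4  63.3] rot(deg) [-0.2 -1.1  7.8]
```

Call:
play_rows:
  commands:
    - {"dx":-0.009,"dy":0.009,"dz":0.01,"ax":0,"ay":-1.1,"az":4}
    - {"dx":-0.006,"dy":0.006,"dz":0.02,"ax":0,"ay":0,"az":3.8}
    - {"dx":0,"dy":0,"dz":0.02,"ax":0,"ay":0,"az":0}
    - {"dx":0,"dy":0,"dz":0.01,"ax":0,"ay":0,"az":0}
    - {"dx":0,"dy":0,"dz":0,"ax":0,"ay":0,"az":0}

```text
time_s: 38.77
ee_pos: [0.429, -0.064, 0.1538]
eef_rot: [-3.141, -0.007, -0.138]
force: [-0.6, 0.2, -2.2]
grip_width: 0.0257
```

Run:
```python
from h import *
np.set_printoptions(precision=4,suppress=True)
go(.4315,-.058,.0905,-7)
shot('wrist','w13')
c=blobs('w13',lo=(5,150,120),hi=(18,255,255),amin=300)
for r,cc in c: print(r,onplane('w13',cv2.boxPoints(r),.027))
m=blobs('w13',lo=(5,150,120),hi=(18,255,255),amin=300)
P=np.vstack([cc for r,cc in m]).reshape(-1,2);X=onplane('w13',P,.027)[:,:2]
r=cv2.minAreaRect((X*1000).astype(np.float32));print('world rect mm',r)
```

```text
tool d(mm) [ 1.2 -6.2 63.3] rot(deg) [-0.  -0.4 -0.9]
((315.30389404296875, 172.08743286132812), (38.0125846862793, 90.12628173828125), 88.80650329589844) [[ 0.4766 -0.0196  0.027 ]
 [ 0.467  -0.1015  0.027 ]
 [ 0.4316 -0.0983  0.027 ]
 [ 0.4414 -0.014   0.027 ]]
world rect mm ((454.25567626953125, -58.42440414428711), (82.71829223632812, 35.64071273803711), 83.45506286621094)
```

Call:
play_rows:
  commands:
    - {"dx":0.001,"dy":-0.004,"dz":0.015,"ax":0,"ay":-0.4,"az":-0.9}
    - {"dx":0,"dy":-0.002,"dz":0.02,"ax":0,"ay":0,"az":0}
    - {"dx":0,"dy":0,"dz":0.015,"ax":0,"ay":0,"az":0}
    - {"dx":0,"dy":0,"dz":0.004,"ax":0,"ay":0,"az":0}
    - {"dx":0,"dy":0,"dz":0.001,"ax":0,"ay":0,"az":0}

```text
time_s: 39.23
ee_pos: [0.4349, -0.0586, 0.1029]
eef_rot: [3.141, -0.009, -0.119]
force: [0.4, 0.2, -1.5]
grip_width: 0.0258
```

Run:
```python
from h import *
go(.4315,-.058,.0905,-7)
```

```text
tool d(mm) [-3.6 -0.2 12.4] rot(deg) [ 0.  -0.5  0.2]
```

Call:
play_rows:
  commands:
    - {"dx":-0.003,"dy":0,"dz":0.006,"ax":0,"ay":-0.4,"az":0}
    - {"dx":-0.001,"dy":0,"dz":0.004,"ax":0,"ay":0,"az":0}
    - {"dx":0,"dy":0,"dz":0.003,"ax":0,"ay":0,"az":0}
    - {"dx":0,"dy":0,"dz":0.001,"ax":0,"ay":0,"az":0}
    - {"dx":0,"dy":0,"dz":0,"ax":0,"ay":0,"az":0}

```text
time_s: 39.65
ee_pos: [0.4324, -0.0584, 0.0909]
eef_rot: [3.14, -0.006, -0.119]
force: [-0.6, 0.6, -3.4]
grip_width: 0.0259
```

Call:
play_rows:
  commands:
    - {"dx":0,"dy":0,"dz":0.001,"ax":0,"ay":-0.2,"az":0}
    - {"dx":0,"dy":0,"dz":0.001,"ax":0,"ay":0,"az":0}
    - {"dx":0,"dy":0,"dz":0.001,"ax":0,"ay":0,"az":0}
    - {"dx":0,"dy":0,"dz":0,"ax":0,"ay":0,"az":0}
    - {"dx":0,"dy":0,"dz":0,"ax":0,"ay":0,"az":0}

```text
time_s: 40.07
ee_pos: [0.4332, -0.0587, 0.09]
eef_rot: [3.14, -0.005, -0.119]
force: [-0.3, -1.0, -2.3]
grip_width: 0.0258
```

Call:
play_rows:
  commands:
    - {"dx":-0.001,"dy":0,"dz":0.001,"ax":0,"ay":-0.2,"az":0}
    - {"dx":0,"dy":0,"dz":0.001,"ax":0,"ay":0,"az":0}
    - {"dx":0,"dy":0,"dz":0.001,"ax":0,"ay":0,"az":0}
    - {"dx":0,"dy":0,"dz":0.001,"ax":0,"ay":0,"az":0}
    - {"dx":0,"dy":0,"dz":0,"ax":0,"ay":0,"az":0}

```text
time_s: 40.48
ee_pos: [0.433, -0.0588, 0.0897]
eef_rot: [3.14, -0.003, -0.119]
force: [0.5, 0.1, -2.7]
grip_width: 0.0256
```

Call:
play_rows:
  commands:
    - {"dx":-0.001,"dy":0,"dz":0.002,"ax":0,"ay":0,"az":0}
    - {"dx":0,"dy":0,"dz":0.002,"ax":0,"ay":0,"az":0}
    - {"dx":0,"dy":0,"dz":0.0015,"ax":0,"ay":0,"az":0}
    - {"dx":0,"dy":0,"dz":0.0015,"ax":0,"ay":0,"az":0}
    - {"dx":0,"dy":0,"dz":0.0015,"ax":0,"ay":0,"az":0}

```text
time_s: 40.9
ee_pos: [0.4332, -0.0589, 0.0892]
eef_rot: [3.139, -0.007, -0.119]
force: [-14.9, 2.0, 30.6]
grip_width: 0.0257
```

Contact. Ease off, open and rise.

Call:
play_rows:
  commands:
    - {"dx":0,"dy":0,"dz":0,"ax":0,"ay":0,"az":0}
    - {"dx":0,"dy":0,"dz":0,"ax":0,"ay":0,"az":0}
    - {"dx":0,"dy":0,"dz":0,"ax":0,"ay":0,"az":0}
    - {"dx":0,"dy":0,"dz":0,"ax":0,"ay":0,"az":0}
    - {"dx":0,"dy":0,"dz":0,"ax":0,"ay":0,"az":0}

```text
time_s: 41.32
ee_pos: [0.4331, -0.059, 0.0892]
eef_rot: [3.139, -0.007, -0.119]
force: [-1.9, 0.4, 7.0]
grip_width: 0.0258
```

Call:
play_rows:
  commands:
    - {"dx":0,"dy":0,"dz":0,"ax":0,"ay":0,"az":0}
    - {"dx":0,"dy":0,"dz":0,"ax":0,"ay":0,"az":0}
    - {"dx":0,"dy":0,"dz":0,"ax":0,"ay":0,"az":0}
    - {"dx":0,"dy":0,"dz":0,"ax":0,"ay":0,"az":0}
    - {"dx":0,"dy":0,"dz":0,"ax":0,"ay":0,"az":0}
  claw: 0.75

```text
time_s: 41.73
ee_pos: [0.4333, -0.059, 0.0888]
eef_rot: [3.139, -0.007, -0.119]
force: [-0.0, 0.2, 0.5]
grip_width: 0.0557
```

Call:
play_rows:
  commands:
    - {"dx":0,"dy":0,"dz":0,"ax":0,"ay":0,"az":0}
    - {"dx":0,"dy":0,"dz":-0.01,"ax":0,"ay":0,"az":0}
    - {"dx":0,"dy":0,"dz":-0.03,"ax":0,"ay":0,"az":0}
    - {"dx":0,"dy":0,"dz":-0.04,"ax":0,"ay":0,"az":0}
    - {"dx":-0.01,"dy":0,"dz":-0.04,"ax":0,"ay":0,"az":0}

```text
time_s: 42.15
ee_pos: [0.4196, -0.0568, 0.2077]
eef_rot: [3.141, 0.008, -0.119]
force: [-0.4, -0.5, 0.8]
grip_width: 0.0707
```

Call:
play_rows:
  commands:
    - {"dx":-0.02,"dy":-0.03,"dz":-0.02,"ax":0,"ay":0,"az":0}
    - {"dx":-0.02,"dy":-0.035,"dz":0,"ax":0,"ay":0,"az":0}
    - {"dx":-0.01,"dy":-0.035,"dz":0,"ax":0,"ay":0,"az":0}
    - {"dx":0,"dy":-0.035,"dz":0,"ax":0,"ay":0,"az":0}
    - {"dx":0,"dy":-0.035,"dz":0,"ax":0,"ay":0,"az":0}

```text
time_s: 42.57
ee_pos: [0.3899, 0.1188, 0.2423]
eef_rot: [-3.141, -0.012, -0.129]
force: [-0.1, -0.2, -0.4]
grip_width: 0.071
```

Call:
play_rows:
  commands:
    - {"dx":0,"dy":-0.035,"dz":0,"ax":0,"ay":0,"az":0}
    - {"dx":0,"dy":-0.035,"dz":0,"ax":0,"ay":0,"az":0}
    - {"dx":0,"dy":-0.035,"dz":0,"ax":0,"ay":0,"az":0}
    - {"dx":0,"dy":-0.035,"dz":0,"ax":0,"ay":0,"az":0}
    - {"dx":0,"dy":-0.03,"dz":0,"ax":0,"ay":0,"az":0}

```text
time_s: 42.98
ee_pos: [0.4097, 0.2972, 0.2483]
eef_rot: [-3.137, -0.017, -0.128]
force: [0.4, -1.9, -0.1]
grip_width: 0.0704
```

Run:
```python
from h import *
s=shot('side','s14');t=shot('top','t14')
A=cv2.resize(s[130:300,230:430],None,fx=2,fy=2,interpolation=cv2.INTER_CUBIC);B=cv2.resize(t[130:305,215:425],(400,333),interpolation=cv2.INTER_CUBIC)
B=np.pad(B,((0,A.shape[0]-333),(0,0),(0,0)))
cv2.imwrite('pics/v14.png',np.hstack([A,B])[:,:,::-1])
```

```text
(no output)
```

View pics/v14.png

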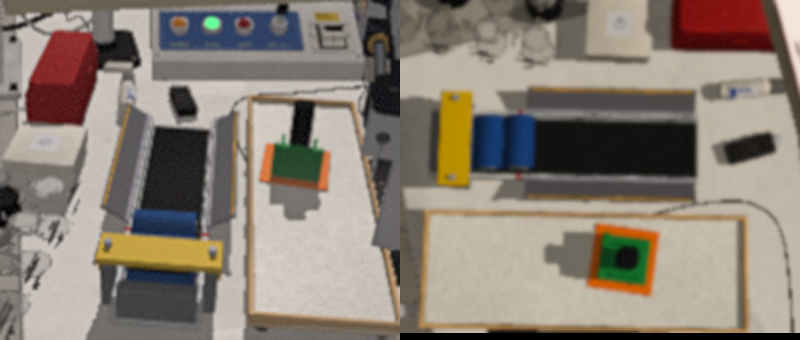

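Final view: flaps open, two rollers visible before the lowered retainer (its pins show above the plate) with the third below it. The paddle is upright and centred on the mat, and the case and box are in place. One numeric check, then hand in.

Run:
```python
from h import *
np.set_printoptions(precision=4,suppress=True)
for r,c in blobs('t14',roi=(235,180,300,225),amin=50):
    print(r, onplane('t14',[(c[:,0,0].max()+.5,r[0][1])],.028)[0])
c=lambda u,v:[((u-400)/400*210+215,v/333*175+130)]
print('retainer top edges y at .070',onplane('t14',c(441,138)+c(473,138),.070)[:,1])
print('paddle handle',onplane('t14',c(627,258),.117)[0])
print(ctrl.get_obs()['force'],ctrl.get_obs()['time_s'])
workorder.hand_in()
```

```text
((269.5, 204.5), (27.0, 33.0), 90.0) [0.5817 0.0588 0.028 ]
retainer top edges y at .070 [0.1789 0.1379]
paddle handle [ 0.4273 -0.0603  0.117 ]
[ 0.3819  0.0744 -0.3176] 43.0833
the job is handed in; nothing more can be done
```

The job is done and handed in at about 43 s on the robot's clock; the hand-in gave no verdict.

**What I did**
- I folded both flaps out to about 2.5 rad.
- All three rollers were there, and I laid them crosswise at about track x = 38, -22 and -87 mm.
- The paddle had been knocked a few centimetres aside, so I found it again before taking it by the handle.
- I rolled the rollers with its blade into a row against the end stop. Rolling took about 1–3 N, with 8 N felt at the stop.
- I pressed the retainer with the paddle's foot until it would go no further (28 N), at the height expected for fully home.
- I stood the paddle back on the mat.

**Last checks**
- **Rollers:** the row's rear edge is at y = 0.059 m in the top view, against about 0.061 m expected for a tight row in that camera. The third roller is hidden under the retainer in this view.
- **Retainer, flaps and paddle:** the retainer is down, both flaps are still open, and the paddle is upright and centred on the mat.
- **Case and box:** both look where they started.

**Disagreements and forces**
- The top and wrist cameras differ by about 3–5 mm along y. I used the wrist camera's values for handling.
- The fingertip pressed the far flap at its limit with about 60 N sideways for a moment. That is below the wrist limit, but above the 40 N limit set for the arm and the gripper's body. I don't know whether that limit also covers the fingers.
- The paddle met the mat with about 30 N before I let go.

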